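# Close the paint pressure pot: four wing nuts, crisscross, in two passes

### The job

The lid of the paint pressure pot is on but its four wing nuts are still loose: draw it down evenly, always working crisscross, so that each nut is followed by the one straight across. First turn each nut clockwise, by feel, only until it is just snug; when all four are snug, go round crisscross again and give each about a sixth of a turn more. Do not overtighten any nut, do not lean on the lid, and leave the other things on the bench alone.

Things in the scene. Friction and masses are not known exactly. Their poses are not given: they have to be found in the camera images.
- pot: small pressure-feed paint pot, 150 mm across, standing bolted down in a shallow steel drip tray 300 x 380 mm with an 18 mm rim; it does not move. Origin on the bench top under the middle of the pot, z up, its yaw is that of pot and tray
- lid: round grey cast lid of the pot, 166 mm across, on a rubber gasket; the wing nuts bear on four slotted lugs at its rim, top faces 182 mm above the bench. Its gauge, relief valve and air nipple stand within 40 mm of the middle, none higher than 225 mm. Origin at the middle of its underside, 167 mm above the bench
- nut_1: steel wing nut at the pot's own (+x +y) corner, 92 mm off its axis; nut_3 is straight across. Flat blade 58 mm long (its x), 10 thick (its y), from 12 to 46 above the origin (bolt axis; hub 12 high, 27 wide). Clockwise from above tightens. Runs free (0.04 N m) for a hidden 0.15 to 1.4 rad, then bites: the moment climbs 2.8 N m per rad to 0.5, and on from there by 0.25 per rad. Let go, it springs back up to 0.3 rad and stays
- washer_1: dark steel washer between nut_1 and the lid's lug, 31 mm wide, 3 thick, with a 2 mm ring on it. Origin at the middle of its underside. It does not turn; once the nut has bitten it is drawn down 0.32 mm per rad, and the lid's gasket is squeezed
- flange_1: flange at the foot of nut_1, 27 mm wide, 3 thick, turns with it. Origin at the middle of its underside. While the nut runs free it comes down 0.32 mm per rad; the nut bites when it is down on the washer, 20 mm above the lid's origin
- nut_2: steel wing nut at the pot's own (-x +y) corner, 92 mm off its axis; nut_4 is straight across. Flat blade 58 mm long (its x), 10 thick (its y), from 12 to 46 above the origin (bolt axis; hub 12 high, 27 wide). Clockwise from above tightens. Runs free (0.04 N m) for a hidden 0.15 to 1.4 rad, then bites: the moment climbs 2.8 N m per rad to 0.5, and on from there by 0.25 per rad. Let go, it springs back up to 0.3 rad and stays
- washer_2: dark steel washer between nut_2 and the lid's lug, 31 mm wide, 3 thick, with a 2 mm ring on it. Origin at the middle of its underside. It does not turn; once the nut has bitten it is drawn down 0.32 mm per rad, and the lid's gasket is squeezed
- flange_2: flange at the foot of nut_2, 27 mm wide, 3 thick, turns with it. Origin at the middle of its underside. While the nut runs free it comes down 0.32 mm per rad; the nut bites when it is down on the washer, 20 mm above the lid's origin
- nut_3: steel wing nut at the pot's own (-x -y) corner, 92 mm off its axis; nut_1 is straight across. Flat blade 58 mm long (its x), 10 thick (its y), from 12 to 46 above the origin (bolt axis; hub 12 high, 27 wide). Clockwise from above tightens. Runs free (0.04 N m) for a hidden 0.15 to 1.4 rad, then bites: the moment climbs 2.8 N m per rad to 0.5, and on from there by 0.25 per rad. Let go, it springs back up to 0.3 rad and stays
- washer_3: dark steel washer between nut_3 and the lid's lug, 31 mm wide, 3 thick, with a 2 mm ring on it. Origin at the middle of its underside. It does not turn; once the nut has bitten it is drawn down 0.32 mm per rad, and the lid's gasket is squeezed
- flange_3: flange at the foot of nut_3, 27 mm wide, 3 thick, turns with it. Origin at the middle of its underside. While the nut runs free it comes down 0.32 mm per rad; the nut bites when it is down on the washer, 20 mm above the lid's origin
- nut_4: steel wing nut at the pot's own (+x -y) corner, 92 mm off its axis; nut_2 is straight across. Flat blade 58 mm long (its x), 10 thick (its y), from 12 to 46 above the origin (bolt axis; hub 12 high, 27 wide). Clockwise from above tightens. Runs free (0.04 N m) for a hidden 0.15 to 1.4 rad, then bites: the moment climbs 2.8 N m per rad to 0.5, and on from there by 0.25 per rad. Let go, it springs back up to 0.3 rad and stays
- washer_4: dark steel washer between nut_4 and the lid's lug, 31 mm wide, 3 thick, with a 2 mm ring on it. Origin at the middle of its underside. It does not turn; once the nut has bitten it is drawn down 0.32 mm per rad, and the lid's gasket is squeezed
- flange_4: flange at the foot of nut_4, 27 mm wide, 3 thick, turns with it. Origin at the middle of its underside. While the nut runs free it comes down 0.32 mm per rad; the nut bites when it is down on the washer, 20 mm above the lid's origin
- spanner: loose open-ended spanner lying in the drip tray beside the pot, 150 mm long; not needed
- coupler: loose brass hose coupler standing in the drip tray, 28 mm wide, 46 mm high; not needed
- paint_can: loose quart paint can, 108 mm wide, 125 mm high; not needed
- tape_roll: loose roll of masking tape, 110 mm wide, 36 mm high; not needed
- spray_gun: loose metal spray gun lying on its side, about 160 x 120 mm, 34 mm high; not needed
- jug: loose white plastic jug, 110 x 150 mm, 230 mm high; not needed
- screwdriver: loose screwdriver, 200 mm long; not needed
- brush: loose paint brush, 180 mm long; not needed

How it is judged:
On the way:
1. all four nuts are snug: down on their washers, and none has drawn its washer down by more than 0.048 mm (0.15 rad of turn) (z of each of flange_1, flange_2, flange_3, flange_4 in the frame of lid below 0.0200191 m and distance of each of washer_1, washer_2, washer_3, washer_4 from where it was at the start of the episode below 4.77e-05 m), for 0.1 s.
At the end, for the whole second after the job is handed in: every nut has drawn its washer down by 0.143 to 0.51 mm, that is by 0.45 to 1.6 rad of turn (a sixth of a turn past snug is 1.05 rad, some of it spring) (distance of washer_1 from where it was at the start of the episode between 0.0001432 and 0.0005093 m and distance of washer_2 from where it was at the start of the episode between 0.0001432 and 0.0005093 m and distance of washer_3 from where it was at the start of the episode between 0.0001432 and 0.0005093 m and distance of washer_4 from where it was at the start of the episode between 0.0001432 and 0.0005093 m); the robot touches nothing.
It fails at once if a nut is overtightened: its washer is drawn down by over 0.51 mm (1.6 rad) (distance of any of washer_1, washer_2, washer_3, washer_4 from where it was at the start of the episode above 0.0005093 m).
It fails at once if first round out of crisscross order: two neighbouring nuts are snug while the other two are both still loose ((z of each of flange_1, flange_2 in the frame of lid below 0.0200191 m and z of each of flange_3, flange_4 in the frame of lid above 0.0200382 m) or (z of each of flange_2, flange_3 in the frame of lid below 0.0200191 m and z of each of flange_4, flange_1 in the frame of lid above 0.0200382 m) or (z of each of flange_3, flange_4 in the frame of lid below 0.0200191 m and z of each of flange_1, flange_2 in the frame of lid above 0.0200382 m) or (z of each of flange_4, flange_1 in the frame of lid below 0.0200191 m and z of each of flange_2, flange_3 in the frame of lid above 0.0200382 m)).
It fails at once if second round out of crisscross order: two neighbouring nuts are tight (washer down by over 0.45 rad of turn) while the other two are both only snug (under 0.3 rad) ((distance of each of washer_1, washer_2 from where it was at the start of the episode above 0.0001432 m and distance of each of washer_3, washer_4 from where it was at the start of the episode below 9.55e-05 m) or (distance of each of washer_2, washer_3 from where it was at the start of the episode above 0.0001432 m and distance of each of washer_4, washer_1 from where it was at the start of the episode below 9.55e-05 m) or (distance of each of washer_3, washer_4 from where it was at the start of the episode above 0.0001432 m and distance of each of washer_1, washer_2 from where it was at the start of the episode below 9.55e-05 m) or (distance of each of washer_4, washer_1 from where it was at the start of the episode above 0.0001432 m and distance of each of washer_2, washer_3 from where it was at the start of the episode below 9.55e-05 m)).
It fails at once if the robot leans on the lid or the pot (over 20 N) (contact force between any of the fingers, the arm and lid above 20 N or contact force between any of the fingers, the arm and pot above 20 N).
It fails at once if something else on the bench is moved by more than 20 mm (distance of any of spanner, coupler, paint_can, tape_roll, spray_gun, jug, screwdriver, brush from where it was at the start of the episode above 0.02 m).
It also fails if it takes over 72 s, if anything falls off the work surface, if the arm or the gripper's body presses on something with over 40 N, if the wrist force passes 120 N, or if a joint passes its speed limit or range.

### The arm

A 6-joint arm with a two-finger parallel gripper is mounted at the origin on the work surface. World frame = base frame: x ahead of the robot, y to its left, z up, the work surface at z = 0. Lengths are in m, angles in rad, forces in N, time in s.
With the tool pointing down it reaches from about 0.325 to 0.85 m from the base axis. Payload 15.5 kg.
Tool frame: the origin (TCP) lies at the very end of the fingers, on their centre line; the grasp point (between the pads) lies manip.grip_point_offset behind it (manip.grip_point_offset is the distance from the TCP to the grasp point, in m); z points along the fingers, y is the direction in which the jaws open and shut (so a half turn about z gives the same grasp; the last joint's range is limited). The gripper opens to 91 mm and grips with 3 to 60 N. Pads are 32 mm wide; open, the fingers measure 118 mm over their backs; the gripper's body (76 mm by 178 mm) begins 60 mm behind the grasp point.
Start: joints at [1.254, 0.494, 1.345, -0, 1.302, -0.096], TCP at [0.137, 0.61, 0.214] pointing down, gripper open.
Joint ranges: [-2.91, 2.91], [-0.82, 2.16], [0.22, 2.67], [-1.22, 4.37], [0.12, 2.79], [-3.08, 3.08]. Speed limits (rad/s): [1.89, 1.89, 2.57, 3.01, 3.01, 3.01].

### API

Orientations are given as a unit quaternion [x, y, z, w].
In Python, from bench import monitor, snapshot, order, nets, manip gives the robot as it stands. The module is installed in compiled form; this text tells all that it offers.
- The arm moves only by the tool jog_arm, never from a script. Its argument "moves" is text: rows parted by semicolons, each of 6 numbers parted by spaces: the shift along the tool's x, y, z in m, then the turn, a rotation vector about the tool's x, y, z in rad. In form: x y z ax ay az; .... A call has 1 to 5 rows; each row is the pose to reach, as a shift and turn from the pose commanded when the call began, along the tool's axes at that moment; what a row does not reach only later rows make up. A row lasts 1/8 s, in which the tool goes at most 62.5 mm and 10.7 degrees, less where a joint would pass 70% of its speed; a pose out of reach is approached as far as the arm can. A call with a gripper value outside its range is refused whole. "grip" is the opening, from 0 (shut) to 1 (fully open), set as the call begins (left out, the last holds). The fingers move at their own pace and stop on an object; the grip force is fixed at half the most. Time passes only in rows, so rows that repeat a pose let the fingers close. It gives the time, the measured TCP pose, the force and the opening at its end, in the units of the state.
- monitor.get_obs(): the state, without advancing time (a new reading comes with each control period).
- snapshot(name): name is "side" or "top" or "wrist"; returns a dict with "pixels" (480x640x3 uint8, blue, green, red), "camera_matrix" (3x3 intrinsics, pixels), "dist_coeffs" ([k1, k2, p1, p2, k3] as OpenCV has them; the pictures are not rectified), "cam_to_world" (4x4, takes a point from camera to world coordinates); the wrist camera has in their place "mount" (4x4, takes a point from camera to tool coordinates, whose origin is the TCP and whose axes are the flange's). Camera axes: x right, y down, z forward; pixel columns grow to the right and rows downward; lengths in m; the calibration is good to about 2 mm. A picture is of the moment at which its call begins: read the wrist's pose just before it. There is no depth.
- order.job_done(): hands the job in, once; it reports no verdict.
Trained networks look in a picture, given as the dict that the camera call returned (one of the last four; its "shot" number tells which), for a name from the list of things; names that differ only in an ending like _2 or _b are one class to them, and where a whole thing is asked for, a point or a joint stands for the part that bears it (a point fixed in the world has none). Each returns a list of dicts, best first, with "conf" (0 to 1); they miss things now and then, are a little off and sometimes report something else, mostly with a low value. They report only what shows in the picture. A call takes as long as a camera call.
- nets.regions_of(picture, thing): "region" (480x640 bool, what is visible of it).
- nets.mark_of(picture, thing): "position" ([x, y, z] in m, in world coordinates, good to about 4 mm: a listed point, or the origin of a listed thing).
The state is a dict: "t": time; "joint_positions": joint angles; "dq": joint speeds; "joint_efforts": joint torques, N m; "tool_pos": TCP position; "tcp_rot": TCP orientation; "contact_force": force on the tool from outside, world axes, zero at the start; "torque": the same for the moment, N m; "width": finger opening in m.
Only numpy, scipy, OpenCV 4.12 (cv2) and the standard library are available. Lean on these libraries where they do the work, as an engineer would, in place of code of your own. Each camera call takes 0.05 s, during which the arm holds its last target. There are 200 camera calls.

## Working session

There is one attempt and no reset: what is moved stays moved. The work goes in short steps, Python scripts to look and compute and a tool call to move; the robot and the scene stay as the last step left them, time stands still between calls to the robot, and variables do not carry over. Pictures are saved under pics/ and viewed, about 8 in all and at most 12, crops included, and the job is handed in when it is done.

Besides the shell and the picture viewer there is one more tool, called after ">>>" as name(argument=value, ...) on one line, values as JSON. jog_arm: Moves the arm, as the interface text tells. Its arguments: {"type":"object","properties":{"moves":{"type":"string"},"grip":{"type":"number"}},"required":["moves"]}

```bash
ls; mkdir -p pics; cat > h.py <<'E'
import numpy as np, cv2
from bench import monitor, snapshot, order, nets, manip
from scipy.spatial.transform import Rotation as R
def obs():
    o=monitor.get_obs(); return o
E
python3 - <<'E'
from h import *
o=obs(); print({k:np.round(v,4) for k,v in o.items()}, manip.grip_point_offset)
for c in ["top","side"]:
    s=snapshot(c); cv2.imwrite(f"pics/{c}0.png",s["pixels"])
    print(c,s["shot"],np.round(s["cam_to_world"],3).tolist(),np.round(s["camera_matrix"],1).tolist())
    for n in ["nut_1","washer_1","pot","lid"]:
        try: print(n,[(np.round(d["position"],4).tolist(),round(d["conf"],2)) for d in nets.mark_of(s,n)])
        except Exception as e: print(n,e)
E
```

```text
pics
{'t': np.float64(0.0), 'joint_positions': array([ 1.2535,  0.4942,  1.3462,  0.    ,  1.3025, -0.0955]), 'dq': array([ 0.0005,  0.0003,  0.0008, -0.0018, -0.0005,  0.0002]), 'joint_efforts': array([-1.40000e-03, -8.78776e+01, -3.81872e+01,  7.06000e-02,
        5.27000e-02, -1.00000e-04]), 'tool_pos': array([0.1373, 0.6093, 0.2133]), 'tcp_rot': array([ 1.107e-01,  9.939e-01, -6.000e-04, -1.000e-04]), 'contact_force': array([1.5236, 0.0939, 0.2616]), 'torque': array([ 0.0002,  0.0375, -0.0471]), 'width': np.float64(0.0915)} 0.0188
top 1 [[0.001, -0.987, 0.161, 0.293], [-1.0, -0.0, 0.003, -0.025], [-0.003, -0.161, -0.987, 1.483], [0.0, 0.0, 0.0, 1.0]] [[480.7, 0.0, 320.3], [0.0, 480.7, 239.2], [0.0, 0.0, 1.0]]
nut_1 [([0.5083, -0.04, 0.187], 0.63), ([0.6522, -0.1564, 0.1836], 0.49), ([0.6374, -0.0289, 0.1899], 0.45), ([0.5187, -0.1691, 0.1893], 0.4)]
washer_1 [([0.5262, -0.1702, 0.1815], 0.36)]
pot [([0.642, 0.4433, 0.0029], 0.62)]
lid [([0.5818, -0.1006, 0.166], 0.87)]
side 2 [[0.9, -0.254, 0.355, 0.045], [-0.437, -0.507, 0.743, -1.042], [-0.008, -0.824, -0.567, 0.924], [0.0, 0.0, 0.0, 1.0]] [[555.2, 0.0, 318.6], [0.0, 555.2, 239.5], [0.0, 0.0, 1.0]]
nut_1 [([0.5241, -0.1675, 0.1876], 0.84), ([0.6531, -0.1584, 0.1899], 0.67), ([0.6416, -0.0293, 0.1873], 0.62), ([0.5098, -0.0368, 0.1894], 0.46)]
washer_1 [([0.6372, -0.0289, 0.1814], 0.54), ([0.5141, -0.0393, 0.1795], 0.51), ([0.6596, -0.1607, 0.1857], 0.48), ([0.5209, -0.1718, 0.1828], 0.38), ([0.3663, 0.4634, -0.0049], 0.35)]
pot [([0.5816, -0.0978, -0.0012], 0.64)]
lid [([0.5815, -0.1021, 0.1656], 0.98)]
```

View pics/top0.png

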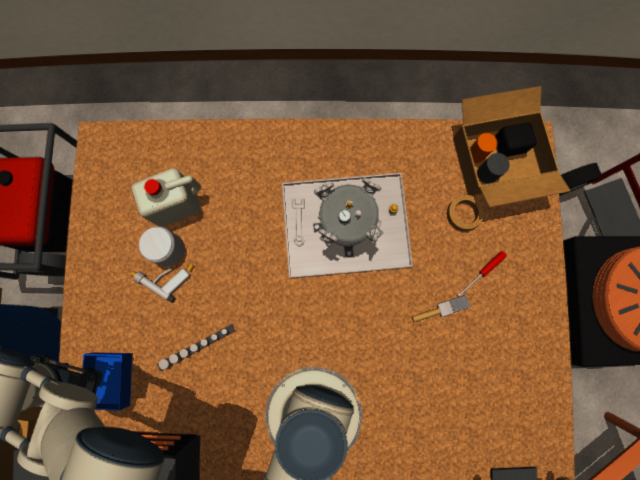

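View pics/side0.png

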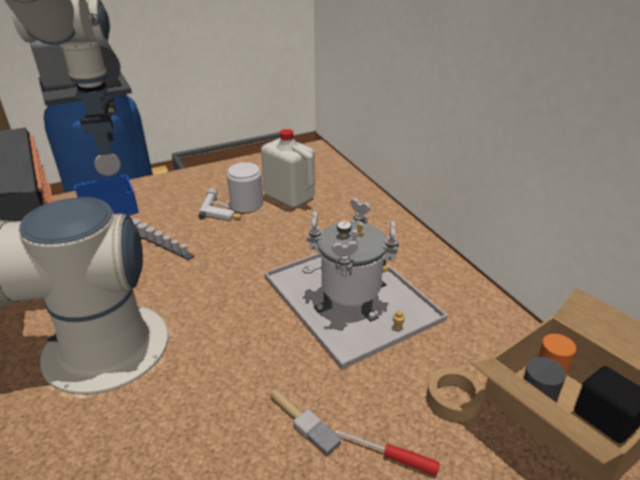

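The top view shows the pot at about pixel (349,215) in its tray. Its nuts are at the four diagonal corners, the coupler is at (393,209) and the spanner at (298,222). The side view agrees, and the way in over the bench is clear at height. Next I'll move the wrist camera over the pot.

```bash
cat >> h.py <<'E'
def to(p,th=None,o=None):
    "shift and turn in tool axes from the present pose to TCP p, tool x at world angle th, pointing down"
    o=o or obs(); r=R.from_quat(o["tcp_rot"])
    s=r.inv().apply(np.array(p)-o["tool_pos"])
    a=np.zeros(3)
    if th is not None:
        g=R.from_matrix(np.array([[np.cos(th),np.sin(th),0],[np.sin(th),-np.cos(th),0],[0,0,-1]]).T)
        a=(r.inv()*g).as_rotvec()
    return np.round(s,4),np.round(a,4)
E
python3 - <<'E'
from h import *
s=snapshot("wrist"); print(np.round(s["mount"],3).tolist(),np.round(s["camera_matrix"],1).tolist(),np.round(s["dist_coeffs"],3))
o=obs()
for p in [(0.25,.43,.42),(.50,-.10,.42)]: print(to(p,1.4,o))
E
```

```text
[[0.0, -0.955, -0.297, 0.086], [1.0, 0.0, 0.0, 0.0], [0.0, -0.297, 0.955, -0.171], [0.0, 0.0, 0.0, 1.0]] [[383.0, 0.0, 318.8], [0.0, 383.0, 236.9], [0.0, 0.0, 1.0]] [-0.017  0.     0.     0.     0.   ]
(array([-0.1493, -0.1505, -0.2061]), array([-0.0000e+00,  1.0000e-04,  1.5198e+00]))
(array([-0.5098, -0.6125, -0.206 ]), array([-0.0000e+00,  1.0000e-04,  1.5198e+00]))
```

>>> jog_arm(moves="-0.03 -0.03 -0.032 0 0 0;-0.06 -0.06 -0.064 0 0 0;-0.09 -0.09 -0.096 0 0 0;-0.12 -0.12 -0.128 0 0 0;-0.15 -0.15 -0.16 0 0 0", grip=0.5)

```text
t: 1.18
tool_pos: [0.2513, 0.4291, 0.3751]
tcp_rot: [0.111, 0.994, 0.0, 0.0]
contact_force: [0.9, 0.5, 0.2]
width: 0.0465
```

>>> jog_arm(moves="-0.043 -0.044 0 0 0 0;-0.086 -0.088 0 0 0 0;-0.13 -0.132 0 0 0 0;-0.173 -0.176 0 0 0 0;-0.216 -0.222 0 0 0 0")

```text
t: 1.8
tool_pos: [0.4132, 0.1649, 0.3742]
tcp_rot: [0.111, 0.994, 0.0, 0.0]
contact_force: [1.1, 0.0, 1.2]
width: 0.0457
```

>>> jog_arm(moves="-0.043 -0.044 0 0 0 0;-0.086 -0.088 0 0 0 0;-0.13 -0.132 0 0 0 0;-0.173 -0.176 0 0 0 0;-0.216 -0.222 0 0 0 0")

```text
t: 2.42
tool_pos: [0.5749, -0.0989, 0.374]
tcp_rot: [0.111, 0.994, 0.0, 0.0]
contact_force: [-0.0, 1.2, 0.5]
width: 0.0455
```

>>> jog_arm(moves="0 0 0 0 0 0")

```text
t: 2.55
tool_pos: [0.5754, -0.1005, 0.3728]
tcp_rot: [0.113, 0.994, -0.0, -0.0]
contact_force: [-1.7, 0.9, -0.1]
width: 0.0456
```

```bash
cat >> h.py <<'E'
def wristcam():
    o=obs(); s=snapshot("wrist"); T=np.eye(4); T[:3,:3]=R.from_quat(o["tcp_rot"]).as_matrix(); T[:3,3]=o["tool_pos"]
    return s,T@s["mount"],o
def onplane(uv,s,C,z):
    n=cv2.undistortPoints(np.float64(uv).reshape(-1,1,2),s["camera_matrix"],s["dist_coeffs"]).reshape(-1,2)
    d=np.c_[n,np.ones(len(n))]@C[:3,:3].T
    return C[:3,3]+d*((z-C[2,3])/d[:,2:3])
E
python3 - <<'E'
from h import *
s,C,o=wristcam(); cv2.imwrite("pics/w1.png",s["pixels"])
np.savez("w1.npz",C=C,K=s["camera_matrix"],D=s["dist_coeffs"])
print(np.round(o["torque"],4),o["joint_efforts"][5])
for n in ["nut_1","washer_1"]:
    print(n,[(np.round(d["position"],4).tolist(),round(d["conf"],2)) for d in nets.mark_of(s,n)])
im=s["pixels"].copy()
for d in nets.regions_of(s,"nut_1"):
    m=d["region"].astype(np.uint8); print(d["conf"],m.sum(),np.argwhere(m).mean(0)[::-1])
    cs,_=cv2.findContours(m,0,2); cv2.drawContours(im,cs,-1,(0,0,255),1)
cv2.imwrite("pics/w1r.png",im)
E
```

```text
[ 0.0167 -0.0101 -0.0063] -1.1647897213697433
nut_1 [([0.6374, -0.0291, 0.1843], 0.94), ([0.5099, -0.0413, 0.1828], 0.76), ([0.6544, -0.1589, 0.1844], 0.68), ([0.5215, -0.1705, 0.1868], 0.65), ([0.5097, -0.0388, 0.1871], 0.27)]
washer_1 [([0.5186, -0.1698, 0.1802], 0.68), ([0.6492, -0.1596, 0.1807], 0.59), ([0.5072, -0.0429, 0.1849], 0.58), ([0.6394, -0.0309, 0.1832], 0.49)]
0.96 968 [286.77582645 305.28615702]
0.9 1487 [411.30195024 262.35843981]
0.84 1453 [226.80385409 176.32690984]
0.69 1321 [370.69114307 128.3671461 ]
```

View pics/w1r.png

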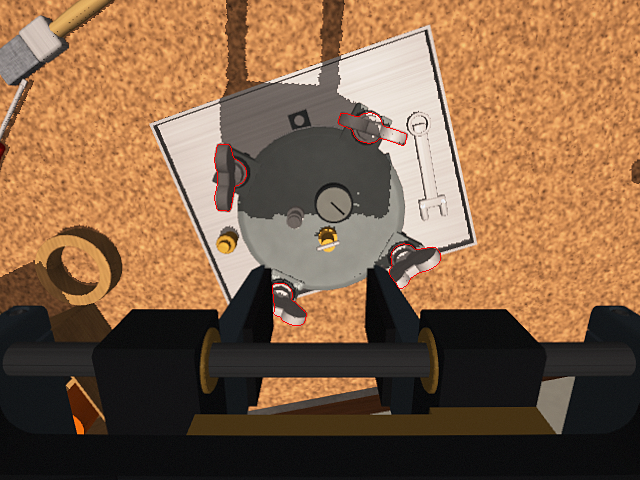

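The wrist view shows all four nuts: (370,128), (227,176), (411,262), and (287,305), the last partly hidden by a finger. I'll take a second view shifted outward, and check that calls in one batch run in order.

```bash
sleep 3; date +%s.%N
```

```text
1796399002.152081360
```

>>> jog_arm(moves="-0.035 0 0 0 0 0;-0.07 0 0 0 0 0;-0.07 0 0 0 0 0;-0.07 0 0 0 0 0")

```text
t: 3.25
tool_pos: [0.6418, -0.1113, 0.3742]
tcp_rot: [0.11, 0.994, 0.0, -0.0]
contact_force: [-0.3, -0.0, -1.3]
width: 0.0457
```

```bash
date +%s.%N; sleep 1
```

```text
1796399004.137350379
```

```bash
date +%s.%N
```

```text
1796399005.205755337
```

Batched calls run strictly in order. Next I'll fit the nut poses from both views.

```bash
cat >> h.py <<'E'
def sil(p,K,D,C,z0):
    x,y,a=p; B=np.array([[i*.029,j*.005,k] for i in(-1,1) for j in(-1,1) for k in(.012,.046)])
    t=np.linspace(0,6.28,16); H=np.array([[.0135*np.cos(u),.0135*np.sin(u),k] for u in t for k in(0,.012)])
    W=np.linalg.inv(C); m=np.zeros((480,640),np.uint8)
    for P in(B,H):
        P=P.copy(); c,s_=np.cos(a),np.sin(a); P[:,:2]=P[:,:2]@np.array([[c,s_],[-s_,c]]); P+=[x,y,z0]
        q=P@W[:3,:3].T+W[:3,3]; uv,_=cv2.projectPoints(q,np.zeros(3),np.zeros(3),K,D)
        cv2.fillConvexPoly(m,cv2.convexHull(np.int32(np.round(uv*8))),1,shift=3)
    return m
E
cat > fit.py <<'E'
from h import *
from scipy.optimize import minimize
def fit(nets_regs,views,x0,z0=.187):
    # views: list of (region,K,D,C)
    def cost(p):
        c=0
        for r,K,D,C in views:
            m=sil(p,K,D,C,z0)>0; c+=1-(m&r).sum()/(m|r).sum()
        return c
    best=None
    for a in np.arange(0,np.pi,np.pi/12):
        f=minimize(cost,[*x0,a],method="Nelder-Mead",options=dict(initial_simplex=np.array([[*x0,a],[x0[0]+.004,x0[1],a],[x0[0],x0[1]+.004,a],[*x0,a+.15]])))
        if best is None or f.fun<best.fun: best=f
    return best
E
python3 - <<'E'
from h import *; from fit import fit
s,C,o=wristcam(); cv2.imwrite("pics/w2.png",s["pixels"])
print([(np.round(d["position"],4).tolist(),round(d["conf"],2)) for d in nets.mark_of(s,"nut_1")])
print("lid",[np.round(d["position"],4) for d in nets.mark_of(s,"lid")][:1])
X=[(.639,-.029),(.5095,-.040),(.522,-.170),(.654,-.159)]
regs=[d["region"] for d in nets.regions_of(s,"nut_1") if d["conf"]>.25]
w=np.load("w1.npz"); 
import pickle
im=s["pixels"].copy()
for i,x in enumerate(X):
    g=np.array([*x,.21]); q=np.linalg.inv(C)@[*g,1]; uv=cv2.projectPoints(q[:3],np.zeros(3),np.zeros(3),s["camera_matrix"],s["dist_coeffs"])[0].ravel()
    best=[r for r in regs if np.hypot(*(np.argwhere(r).mean(0)[::-1]-uv))<30]
    if not best: print(i+1,"not seen",uv); continue
    f=fit(None,[(best[0],s["camera_matrix"],s["dist_coeffs"],C)],x); print("nut",i+1,np.round(f.x,4),"1-iou",round(f.fun,3))
    cs,_=cv2.findContours(sil(f.x,s["camera_matrix"],s["dist_coeffs"],C,.187),0,2); cv2.drawContours(im,cs,-1,(0,0,255),1)
cv2.imwrite("pics/w2r.png",im)
# view 1
s1=cv2.imread("pics/w1r.png"); red=(s1==[0,0,255]).all(2).astype(np.uint8); cs,_=cv2.findContours(red,0,2)
for i,x in enumerate(X[:3]):
    q=np.linalg.inv(w["C"])@[*x,.21,1]; uv=cv2.projectPoints(q[:3],np.zeros(3),np.zeros(3),w["K"],w["D"])[0].ravel()
    m=np.zeros((480,640),np.uint8)
    for c in cs:
        if np.hypot(*(c.reshape(-1,2).mean(0)-uv))<35: cv2.drawContours(m,[c],-1,1,-1)
    f=fit(None,[(m>0,w["K"],w["D"],w["C"])],x); print("v1 nut",i+1,np.round(f.x,4),round(f.fun,3))
E
```

```text
[([0.5097, -0.0407, 0.1859], 0.86), ([0.6535, -0.1594, 0.187], 0.69), ([0.6362, -0.026, 0.1828], 0.63), ([0.5196, -0.1726, 0.1878], 0.56), ([0.5239, -0.1753, 0.1854], 0.47), ([0.5817, -0.0996, 0.1699], 0.29)]
lid [array([ 0.5815, -0.1   ,  0.1687])]
nut 1 [ 0.638  -0.0289  2.013 ] 1-iou 0.179
nut 2 [ 0.509  -0.0409  1.0581] 1-iou 0.16
nut 3 [ 0.5218 -0.1699  2.8322] 1-iou 0.191
nut 4 [ 0.6501 -0.159   1.089 ] 1-iou 0.198
v1 nut 1 [ 0.6379 -0.029   1.9731] 0.267
v1 nut 2 [ 0.509  -0.0414  1.0434] 0.095
v1 nut 3 [ 0.5208 -0.1707  2.8315] 0.193
```

View pics/w2r.png

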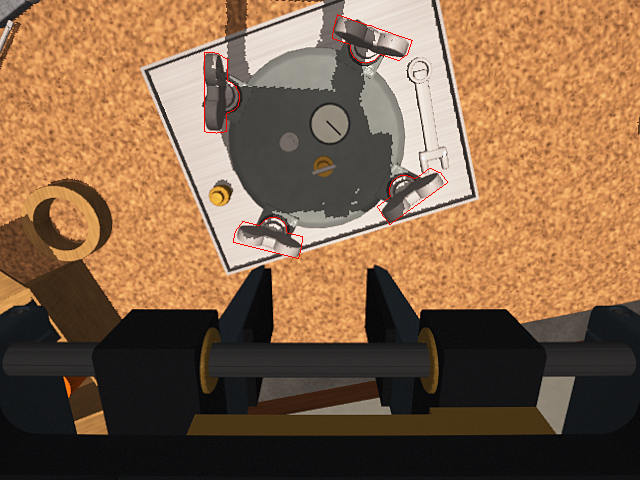

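Both views agree to about 1 mm and 0.04 rad. The second picture shows the fitted blade boxes at (415,195), (372,38), (215,92) and (268,240), lying on the nuts. Next is the move for nut_1.

```bash
cat >> h.py <<'E'
N={1:(.6388,-.0290),2:(.5092,-.0410),3:(.5212,-.1706),4:(.6508,-.1586)}
def feel(n=4):
    T=[];F=[];J=[]
    for i in range(n):
        o=obs(); T.append(o["torque"]); F.append(o["contact_force"]); J.append(o["joint_efforts"][5])
        if i<n-1: snapshot("wrist")
    r=R.from_quat(o["tcp_rot"]).as_matrix(); th=np.arctan2(r[1,0],r[0,0])
    print("t",round(o["t"],2),"th",round(th,4),"Tz",np.round(np.array(T)[:,2],3),"mean",np.round(np.mean(T,0),3),"J6",np.round(J,2),"F",np.round(np.mean(F,0),1),"w",round(float(o["width"]),4),"p",np.round(o["tool_pos"],4))
E
python3 - <<'E'
from h import *
print(to((*N[1],.30),2.0)); feel(3)
E
```

```text
(array([0.0212, 0.0803, 0.0745]), array([2.000e-04, 5.000e-04, 9.201e-01]))
t 3.55 th 2.9199 Tz [-0.03   0.034 -0.045] mean [ 0.018  0.011 -0.014] J6 [0. 0. 0.] F [ 0.1 -0.4 -0.2] w 0.0456 p [ 0.642  -0.1122  0.3743]
```

>>> jog_arm(moves="0.004 0.016 0.015 0 0 0.184;0.008 0.032 0.03 0 0 0.368;0.013 0.048 0.045 0 0 0.552;0.017 0.064 0.06 0 0 0.736;0.0212 0.0803 0.0745 0 0 0.92")

```text
t: 4.18
tool_pos: [0.6391, -0.0289, 0.2991]
tcp_rot: [0.543, 0.84, 0.0, 0.0]
contact_force: [-0.7, 0.5, 0.2]
width: 0.0456
```

>>> jog_arm(moves="0 0 0.05 0 0 0;0 0 0.08 0 0 0;0 0 0.08 0 0 0;0 0 0.08 0 0 0")

```text
t: 4.68
tool_pos: [0.64, -0.0295, 0.221]
tcp_rot: [0.54, 0.841, 0.0, 0.001]
contact_force: [0.2, 0.4, 0.6]
width: 0.0458
```

```bash
python3 -c "
from h import *
print(to((*N[1],.205),2.0)); feel(3)
s=snapshot('wrist'); cv2.imwrite('pics/g1.png',s['pixels'])"
```

```text
(array([ 0.001 , -0.0009,  0.016 ]), array([ 0.0016,  0.001 , -0.0003]))
t 4.78 th 1.9997 Tz [ 0.016  0.019 -0.034] mean [-0.085  0.021  0.   ] J6 [-0. -0. -0.] F [ 0.4 -0.1  0.4] w 0.0459 p [ 0.6402 -0.0296  0.2212]
```

View pics/g1.png

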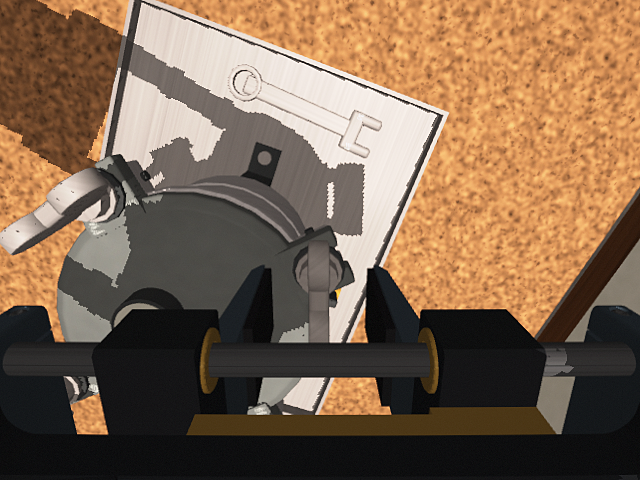

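The blade stands upright at column 318, midway between the fingers at 258 and 380, so the tool is aligned. Next I lower the tool and grip.

>>> jog_arm(moves="0.001 -0.0005 0.016 0 0 0;0.001 -0.0005 0.016 0 0 0")

```text
t: 5.08
tool_pos: [0.6375, -0.0285, 0.2019]
tcp_rot: [0.54, 0.841, -0.001, -0.001]
contact_force: [-0.5, 0.8, -0.3]
width: 0.0455
```

>>> jog_arm(moves="0 0 0 0 0 0;0 0 0 0 0 0;0 0 0 0 0 0;0 0 0 0 0 0", grip=0)

```text
t: 5.58
tool_pos: [0.6393, -0.0285, 0.2037]
tcp_rot: [0.54, 0.841, 0.001, 0.001]
contact_force: [9.0, 5.5, -4.2]
width: 0.01
```

```bash
python3 -c "
from h import *
feel(3)"
```

```text
t 5.67 th 1.9998 Tz [ 0.017  0.005 -0.035] mean [ 0.612 -1.125 -0.004] J6 [0.03 0.02 0.02] F [ 6.4  3.1 -2.2] w 0.0101 p [ 0.6393 -0.0284  0.2037]
```

>>> jog_arm(moves="0 0 0 0 0 0.05;0 0 0 0 0 0.1;0 0 0 0 0 0.1")

```text
t: 6.05
tool_pos: [0.6394, -0.0284, 0.2037]
tcp_rot: [0.582, 0.813, 0.001, 0.001]
contact_force: [4.7, 2.8, -0.9]
width: 0.0099
```

```bash
python3 -c "
from h import *
feel(4)"
```

```text
t 6.2 th 1.8999 Tz [-0.011  0.066  0.022  0.025] mean [ 0.46  -1.015  0.025] J6 [0.79 0.27 0.09 0.05] F [ 5.4  3.1 -1.5] w 0.0097 p [ 0.6394 -0.0284  0.2037]
```

J6 effort settles to 0.04–0.05 N m, which matches the free-running moment and is a clean signal. I'll step by 0.1 rad and let it settle each time.

>>> jog_arm(moves="0 0 0 0 0 0.1;0 0 0 0 0 0.1;0 0 0 0 0 0.1;0 0 0 0 0 0.1")

```text
t: 6.7
tool_pos: [0.6395, -0.0283, 0.2037]
tcp_rot: [0.622, 0.783, 0.001, 0.001]
contact_force: [5.5, 2.9, -2.3]
width: 0.0097
```

```bash
python3 -c "
from h import *
feel(1)"
```

```text
t 6.7 th 1.8 Tz [0.102] mean [ 0.508 -1.122  0.102] J6 [0.11] F [ 5.5  2.9 -2.3] w 0.0097 p [ 0.6395 -0.0283  0.2037]
```

>>> jog_arm(moves="0 0 0 0 0 0.04;0 0 0 0 0 0.04;0 0 0 0 0 0.04;0 0 0 0 0 0.04")

```text
t: 7.2
tool_pos: [0.6396, -0.0283, 0.2037]
tcp_rot: [0.637, 0.771, 0.001, 0.001]
contact_force: [5.5, 2.9, -2.4]
width: 0.0095
```

```bash
python3 -c "
from h import *
feel(1)"
```

```text
t 7.2 th 1.7601 Tz [0.206] mean [ 0.538 -1.15   0.206] J6 [0.22] F [ 5.5  2.9 -2.4] w 0.0095 p [ 0.6396 -0.0283  0.2037]
```

Slope between steps is 2.8 N m/rad, so nut_1 has bitten: 0.22 N m is about 0.065 rad in. It is snug. Next I release it, rise and go to nut_3.

>>> jog_arm(moves="0 0 0 0 0 0;0 0 0 0 0 0;0 0 0 0 0 0;0 0 -0.05 0 0 0;0 0 -0.05 0 0 0", grip=0.5)

```text
t: 7.82
tool_pos: [0.6403, -0.029, 0.2571]
tcp_rot: [0.637, 0.771, 0.002, 0.003]
contact_force: [-0.3, -1.1, -1.2]
width: 0.0457
```

```bash
python3 -c "
from h import *
feel(1); print(to((*N[3],.25),2.83))"
```

```text
t 7.83 th 1.7597 Tz [0.043] mean [-0.101  0.037  0.043] J6 [-0.] F [-0.3 -1.1 -1.2] w 0.0457 p [ 0.6403 -0.029   0.2571]
(array([-0.1167, -0.1436,  0.0065]), array([ 0.0042,  0.005 , -1.0702]))
```

>>> jog_arm(moves="-0.023 -0.029 0 0 0 -0.184;-0.047 -0.057 0 0 0 -0.368;-0.07 -0.086 0 0 0 -0.552;-0.093 -0.115 0 0 0 -0.736;-0.1165 -0.1435 0 0 0 -0.92")

```text
t: 8.45
tool_pos: [0.5183, -0.1708, 0.253]
tcp_rot: [0.226, 0.974, -0.0, -0.0]
contact_force: [0.6, -0.9, -0.3]
width: 0.0453
```

>>> jog_arm(moves="0 0 0 0 0 -0.15;0 0 0.025 0 0 -0.15;0 0 0.025 0 0 -0.15")

```text
t: 8.82
tool_pos: [0.5183, -0.1697, 0.2269]
tcp_rot: [0.155, 0.988, 0.0, -0.002]
contact_force: [-0.1, 0.9, 1.3]
width: 0.0456
```

```bash
python3 -c "
from h import *
feel(1); print(to((*N[3],.2045),2.83))
s=snapshot('wrist'); cv2.imwrite('pics/g3.png',s['pixels'][200:440,140:500])"
```

```text
t 8.82 th 2.8293 Tz [0.01] mean [0.028 0.013 0.01 ] J6 [-0.15] F [-0.1  0.9  1.3] w 0.0456 p [ 0.5183 -0.1697  0.2269]
(array([-0.0032,  0.    ,  0.0224]), array([ 0.0003, -0.0034, -0.0007]))
```

View pics/g3.png

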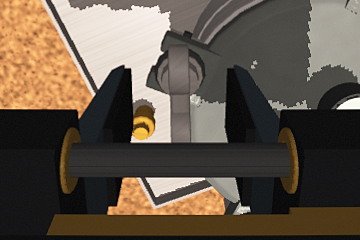

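The blade sits upright at crop column 180, midway between the fingers, so it is aligned. Next I lower the tool, grip and turn 0.1 rad.

>>> jog_arm(moves="-0.0025 0 0.022 0 0 0;-0.0025 0 0.022 0 0 0")

```text
t: 9.12
tool_pos: [0.5215, -0.1706, 0.2061]
tcp_rot: [0.155, 0.988, 0.0, -0.001]
contact_force: [-0.2, -0.3, 0.0]
width: 0.0454
```

>>> jog_arm(moves="0 0 0 0 0 0;0 0 0 0 0 0;0 0 0 0 0 0;0 0 0 0 0 0", grip=0)

```text
t: 9.62
tool_pos: [0.5221, -0.1707, 0.2068]
tcp_rot: [0.155, 0.988, 0.0, 0.0]
contact_force: [3.2, 8.1, 3.1]
width: 0.0095
```

>>> jog_arm(moves="0 0 0 0 0 0.1;0 0 0 0 0 0.1;0 0 0 0 0 0.1;0 0 0 0 0 0.1")

```text
t: 10.12
tool_pos: [0.5221, -0.1707, 0.2067]
tcp_rot: [0.203, 0.979, 0.0, 0.0]
contact_force: [1.6, 3.7, 6.2]
width: 0.0097
```

```bash
python3 -c "
from h import *
feel(1)"
```

```text
t 10.12 th 2.7319 Tz [0.094] mean [ 0.875 -0.236  0.094] J6 [-0.] F [1.6 3.7 6.2] w 0.0097 p [ 0.5221 -0.1707  0.2067]
```

>>> jog_arm(moves="0 0 0 0 0 0.1;0 0 0 0 0 0.1;0 0 0 0 0 0.1;0 0 0 0 0 0.1")

```text
t: 10.62
tool_pos: [0.5221, -0.1707, 0.2067]
tcp_rot: [0.252, 0.968, 0.0, 0.0]
contact_force: [0.9, 3.7, 6.4]
width: 0.0094
```

```bash
python3 -c "
from h import *
feel(1)"
```

```text
t 10.62 th 2.6319 Tz [0.009] mean [ 0.8   -0.225  0.009] J6 [0.01] F [0.9 3.7 6.4] w 0.0094 p [ 0.5221 -0.1707  0.2067]
```

>>> jog_arm(moves="0 0 0 0 0 0.1;0 0 0 0 0 0.1;0 0 0 0 0 0.1;0 0 0 0 0 0.1")

```text
t: 11.12
tool_pos: [0.5221, -0.1707, 0.2067]
tcp_rot: [0.3, 0.954, 0.0, 0.0]
contact_force: [0.8, 3.7, 5.8]
width: 0.0099
```

```bash
python3 -c "
from h import *
feel(1)"
```

```text
t 11.12 th 2.5319 Tz [0.012] mean [ 0.776 -0.241  0.012] J6 [0.01] F [0.8 3.7 5.8] w 0.0099 p [ 0.5221 -0.1707  0.2067]
```

>>> jog_arm(moves="0 0 0 0 0 0.1;0 0 0 0 0 0.1;0 0 0 0 0 0.1;0 0 0 0 0 0.1")

```text
t: 11.62
tool_pos: [0.522, -0.1707, 0.2067]
tcp_rot: [0.347, 0.938, 0.0, 0.0]
contact_force: [0.9, 3.7, 6.2]
width: 0.0099
```

```bash
python3 -c "
from h import *
feel(1)"
```

```text
t 11.62 th 2.4319 Tz [0.016] mean [ 0.687 -0.216  0.016] J6 [0.01] F [0.9 3.7 6.2] w 0.0099 p [ 0.522  -0.1707  0.2067]
```

>>> jog_arm(moves="0 0 0 0 0 0.1;0 0 0 0 0 0.1;0 0 0 0 0 0.1;0 0 0 0 0 0.1")

```text
t: 12.12
tool_pos: [0.522, -0.1707, 0.2067]
tcp_rot: [0.394, 0.919, 0.0, 0.0]
contact_force: [0.5, 4.7, 5.3]
width: 0.0097
```

```bash
python3 -c "
from h import *
feel(1)"
```

```text
t 12.12 th 2.332 Tz [-0.001] mean [ 0.731 -0.148 -0.001] J6 [0.01] F [0.5 4.7 5.3] w 0.0097 p [ 0.522  -0.1707  0.2067]
```

>>> jog_arm(moves="0 0 0 0 0 0.1;0 0 0 0 0 0.1;0 0 0 0 0 0.1;0 0 0 0 0 0.1")

```text
t: 12.62
tool_pos: [0.522, -0.1707, 0.2067]
tcp_rot: [0.439, 0.898, 0.0, 0.0]
contact_force: [0.5, 3.5, 5.7]
width: 0.0097
```

```bash
python3 -c "
from h import *
feel(1)"
```

```text
t 12.62 th 2.2319 Tz [0.064] mean [ 0.731 -0.152  0.064] J6 [0.01] F [0.5 3.5 5.7] w 0.0097 p [ 0.522  -0.1707  0.2067]
```

>>> jog_arm(moves="0 0 0 0 0 0.1;0 0 0 0 0 0.1;0 0 0 0 0 0.1;0 0 0 0 0 0.1")

```text
t: 13.12
tool_pos: [0.522, -0.1707, 0.2067]
tcp_rot: [0.484, 0.875, 0.0, 0.0]
contact_force: [0.9, 3.5, 5.5]
width: 0.01
```

```bash
python3 -c "
from h import *
feel(1)"
```

```text
t 13.12 th 2.1319 Tz [-0.028] mean [ 0.6   -0.102 -0.028] J6 [0.01] F [0.9 3.5 5.5] w 0.01 p [ 0.522  -0.1707  0.2067]
```

>>> jog_arm(moves="0 0 0 0 0 0.1;0 0 0 0 0 0.1;0 0 0 0 0 0.1;0 0 0 0 0 0.1")

```text
t: 13.62
tool_pos: [0.522, -0.1707, 0.2067]
tcp_rot: [0.527, 0.85, 0.0, 0.0]
contact_force: [0.7, 3.1, 6.7]
width: 0.0103
```

```bash
python3 -c "
from h import *
feel(1)
s=snapshot('wrist'); cv2.imwrite('pics/g3b.png',s['pixels'][180:440,140:500])"
```

```text
t 13.62 th 2.0319 Tz [-0.012] mean [ 0.681 -0.034 -0.012] J6 [0.01] F [0.7 3.1 6.7] w 0.0103 p [ 0.522  -0.1707  0.2067]
```

View pics/g3b.png

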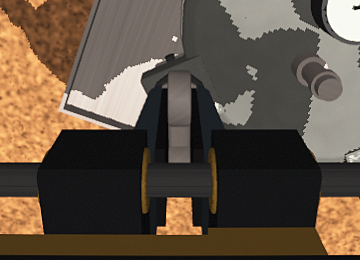

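The blade is held at crop column 180 and is turning with the tool. I'll keep stepping.

>>> jog_arm(moves="0 0 0 0 0 0.1;0 0 0 0 0 0.1;0 0 0 0 0 0.1;0 0 0 0 0 0.1")

```text
t: 14.18
tool_pos: [0.522, -0.1707, 0.2067]
tcp_rot: [0.569, 0.823, 0.0, 0.0]
contact_force: [-0.3, 3.5, 5.6]
width: 0.01
```

```bash
python3 -c "
from h import *
feel(1)"
```

```text
t 14.18 th 1.9321 Tz [0.283] mean [ 0.581 -0.03   0.283] J6 [0.26] F [-0.3  3.5  5.6] w 0.01 p [ 0.522  -0.1707  0.2067]
```

J6 is at 0.26 N m, about 0.09 rad past the bite, so nut_3 is snug. On to nut_2.

>>> jog_arm(moves="0 0 0 0 0 0;0 0 0 0 0 0;0 0 0 0 0 0;0 0 -0.05 0 0 0;0 0 -0.05 0 0 0", grip=0.5)

```text
t: 14.8
tool_pos: [0.5234, -0.1716, 0.2595]
tcp_rot: [0.569, 0.822, 0.0, 0.003]
contact_force: [-0.8, -0.2, -0.2]
width: 0.0455
```

```bash
python3 -c "
from h import *
feel(1); print(to((*N[2],.25),1.05))"
```

```text
t 14.8 th 1.93 Tz [-0.005] mean [-0.049 -0.005 -0.005] J6 [0.01] F [-0.8 -0.2 -0.2] w 0.0455 p [ 0.5234 -0.1716  0.2595]
(array([0.1273, 0.0326, 0.0091]), array([0.0054, 0.002 , 0.88  ]))
```

>>> jog_arm(moves="0.025 0.006 0 0 0 0.176;0.05 0.013 0 0 0 0.352;0.076 0.02 0.005 0 0 0.528;0.102 0.026 0.009 0 0 0.704;0.127 0.0325 0.009 0 0 0.88")

```text
t: 15.42
tool_pos: [0.507, -0.0397, 0.2466]
tcp_rot: [0.867, 0.499, -0.0, -0.0]
contact_force: [0.2, 0.9, 0.5]
width: 0.0455
```

>>> jog_arm(moves="0 0 0.02 0 0 0;0 0 0.02 0 0 0")

```text
t: 15.68
tool_pos: [0.5066, -0.0402, 0.2261]
tcp_rot: [0.865, 0.502, -0.001, -0.001]
contact_force: [-0.6, -0.9, -0.2]
width: 0.0452
```

```bash
python3 -c "
from h import *
feel(1); print(to((*N[2],.2045),1.05))"
```

```text
t 15.68 th 1.0508 Tz [-0.012] mean [-0.101  0.016 -0.012] J6 [0.25] F [-0.6 -0.9 -0.2] w 0.0452 p [ 0.5066 -0.0402  0.2261]
(array([0.0006, 0.0027, 0.0216]), array([-0.0026,  0.001 ,  0.0008]))
```

>>> jog_arm(moves="0.001 0.0025 0.021 0 0 0;0.001 0.0025 0.021 0 0 0")

```text
t: 15.92
tool_pos: [0.5097, -0.0411, 0.2058]
tcp_rot: [0.865, 0.501, -0.001, -0.001]
contact_force: [-0.2, 0.0, 0.8]
width: 0.0454
```

>>> jog_arm(moves="0 0 0 0 0 0;0 0 0 0 0 0;0 0 0 0 0 0;0 0 0 0 0 0", grip=0)

```text
t: 16.42
tool_pos: [0.5104, -0.0409, 0.2067]
tcp_rot: [0.865, 0.501, 0.0, 0.0]
contact_force: [-0.3, -0.0, 2.0]
width: 0.0097
```

>>> jog_arm(moves="0 0 0 0 0 0.1;0 0 0 0 0 0.1;0 0 0 0 0 0.1;0 0 0 0 0 0.1")

```text
t: 16.92
tool_pos: [0.5104, -0.0409, 0.2066]
tcp_rot: [0.889, 0.458, 0.0, 0.0]
contact_force: [-0.7, -0.7, 6.2]
width: 0.0098
```

```bash
python3 -c "
from h import *
feel(1)"
```

```text
t 16.93 th 0.9513 Tz [0.017] mean [-0.076  0.306  0.017] J6 [-0.06] F [-0.7 -0.7  6.2] w 0.0098 p [ 0.5104 -0.0409  0.2066]
```

>>> jog_arm(moves="0 0 0 0 0 0.1;0 0 0 0 0 0.1;0 0 0 0 0 0.1;0 0 0 0 0 0.1")

```text
t: 17.42
tool_pos: [0.5104, -0.0409, 0.2066]
tcp_rot: [0.911, 0.413, 0.0, 0.0]
contact_force: [-1.9, 0.7, 6.5]
width: 0.0098
```

```bash
python3 -c "
from h import *
feel(1)"
```

```text
t 17.43 th 0.8512 Tz [0.005] mean [-0.088  0.333  0.005] J6 [0.01] F [-1.9  0.7  6.5] w 0.0098 p [ 0.5104 -0.0409  0.2066]
```

>>> jog_arm(moves="0 0 0 0 0 0.1;0 0 0 0 0 0.1;0 0 0 0 0 0.1;0 0 0 0 0 0.1")

```text
t: 17.92
tool_pos: [0.5104, -0.0409, 0.2066]
tcp_rot: [0.93, 0.367, 0.0, 0.0]
contact_force: [-1.6, -0.5, 5.8]
width: 0.0098
```

```bash
python3 -c "
from h import *
feel(1)"
```

```text
t 17.93 th 0.7512 Tz [0.04] mean [-0.081  0.309  0.04 ] J6 [0.01] F [-1.6 -0.5  5.8] w 0.0098 p [ 0.5104 -0.0409  0.2066]
```

>>> jog_arm(moves="0 0 0 0 0 0.1;0 0 0 0 0 0.1;0 0 0 0 0 0.1;0 0 0 0 0 0.1")

```text
t: 18.42
tool_pos: [0.5103, -0.0409, 0.2066]
tcp_rot: [0.947, 0.32, 0.0, 0.0]
contact_force: [-1.4, 0.9, 5.8]
width: 0.0096
```

```bash
python3 -c "
from h import *
feel(1)"
```

```text
t 18.43 th 0.6512 Tz [0.021] mean [-0.105  0.353  0.021] J6 [0.01] F [-1.4  0.9  5.8] w 0.0096 p [ 0.5103 -0.0409  0.2066]
```

>>> jog_arm(moves="0 0 0 0 0 0.1;0 0 0 0 0 0.1;0 0 0 0 0 0.1;0 0 0 0 0 0.1")

```text
t: 18.92
tool_pos: [0.5104, -0.0409, 0.2066]
tcp_rot: [0.962, 0.272, 0.0, 0.0]
contact_force: [-0.6, -0.6, 4.8]
width: 0.0097
```

```bash
python3 -c "
from h import *
feel(1)"
```

```text
t 18.93 th 0.5512 Tz [-0.026] mean [-0.072  0.402 -0.026] J6 [0.01] F [-0.6 -0.6  4.8] w 0.0097 p [ 0.5104 -0.0409  0.2066]
```

>>> jog_arm(moves="0 0 0 0 0 0.1;0 0 0 0 0 0.1;0 0 0 0 0 0.1;0 0 0 0 0 0.1")

```text
t: 19.42
tool_pos: [0.5104, -0.0409, 0.2066]
tcp_rot: [0.975, 0.224, 0.0, 0.0]
contact_force: [-1.6, 0.0, 5.9]
width: 0.0097
```

```bash
python3 -c "
from h import *
feel(1)"
```

```text
t 19.43 th 0.4512 Tz [0.007] mean [-0.081  0.374  0.007] J6 [0.01] F [-1.6  0.   5.9] w 0.0097 p [ 0.5104 -0.0409  0.2066]
```

>>> jog_arm(moves="0 0 0 0 0 0.1;0 0 0 0 0 0.1;0 0 0 0 0 0.1;0 0 0 0 0 0.1")

```text
t: 19.92
tool_pos: [0.5104, -0.0409, 0.2066]
tcp_rot: [0.985, 0.175, 0.0, 0.0]
contact_force: [-1.5, -0.6, 5.4]
width: 0.0103
```

```bash
python3 -c "
from h import *
feel(1)"
```

```text
t 19.93 th 0.3514 Tz [0.211] mean [-0.048  0.418  0.211] J6 [0.21] F [-1.5 -0.6  5.4] w 0.0103 p [ 0.5104 -0.0409  0.2066]
```

Nut_2 has bitten at 0.21 N m, so it is snug. On to nut_4.

>>> jog_arm(moves="0 0 0 0 0 0;0 0 0 0 0 0;0 0 0 0 0 0;0 0 -0.05 0 0 0;0 0 -0.05 0 0 0", grip=0.5)

```text
t: 20.55
tool_pos: [0.512, -0.0412, 0.2594]
tcp_rot: [0.985, 0.174, 0.003, 0.001]
contact_force: [-0.0, 0.8, -1.3]
width: 0.0456
```

```bash
python3 -c "
from h import *
feel(1); print(to((*N[4],.25),1.07))"
```

```text
t 20.55 th 0.35 Tz [-0.019] mean [-0.078  0.089 -0.019] J6 [0.01] F [-0.   0.8 -1.3] w 0.0456 p [ 0.512  -0.0412  0.2594]
(array([0.0901, 0.1578, 0.0102]), array([ 0.0044, -0.0035, -0.72  ]))
```

>>> jog_arm(moves="0.018 0.031 0 0 0 -0.144;0.036 0.063 0 0 0 -0.288;0.054 0.095 0 0 0 -0.432;0.072 0.127 0.005 0 0 -0.576;0.0905 0.158 0.005 0 0 -0.72")

```text
t: 21.18
tool_pos: [0.6499, -0.1591, 0.2502]
tcp_rot: [0.859, 0.512, -0.0, -0.001]
contact_force: [0.3, 0.3, -0.3]
width: 0.0455
```

>>> jog_arm(moves="0 0 0.025 0 0 0;0 0 0.025 0 0 0;0 0 0.025 0 0 0")

```text
t: 21.55
tool_pos: [0.6494, -0.1581, 0.2269]
tcp_rot: [0.86, 0.51, 0.0, 0.0]
contact_force: [-0.6, -0.1, -0.0]
width: 0.046
```

```bash
python3 -c "
from h import *
feel(1); print(to((.6515,-.1586,.2045),1.07))
s=snapshot('wrist'); cv2.imwrite('pics/g4.png',s['pixels'][180:440,140:500])"
```

```text
t 21.55 th 1.0698 Tz [0.002] mean [-0.032  0.07   0.002] J6 [-0.01] F [-0.6 -0.1 -0. ] w 0.046 p [ 0.6494 -0.1581  0.2269]
(array([0.0006, 0.0021, 0.0224]), array([ 0.    , -0.    , -0.0002]))
```

View pics/g4.png

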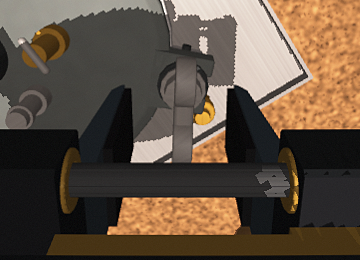

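The blade is upright at crop column 184, about 4 px off the middle. That matches the computed 2 mm shift along tool y.

>>> jog_arm(moves="0.0005 0.002 0.022 0 0 0;0.0005 0.002 0.022 0 0 0")

```text
t: 21.85
tool_pos: [0.6509, -0.1584, 0.2041]
tcp_rot: [0.86, 0.51, -0.0, -0.001]
contact_force: [-0.2, -0.6, 0.2]
width: 0.0459
```

>>> jog_arm(moves="0 0 0 0 0 0;0 0 0 0 0 0;0 0 0 0 0 0;0 0 0 0 0 0", grip=0)

```text
t: 22.35
tool_pos: [0.6515, -0.1589, 0.2047]
tcp_rot: [0.86, 0.51, 0.0, 0.0]
contact_force: [0.6, -0.3, 2.2]
width: 0.0098
```

>>> jog_arm(moves="0 0 0 0 0 0.1;0 0 0 0 0 0.1;0 0 0 0 0 0.1;0 0 0 0 0 0.1")

```text
t: 22.85
tool_pos: [0.6516, -0.1589, 0.2047]
tcp_rot: [0.884, 0.467, 0.0, 0.0]
contact_force: [-1.1, 0.5, 5.7]
width: 0.0099
```

```bash
python3 -c "
from h import *
feel(1)"
```

```text
t 22.85 th 0.9711 Tz [0.004] mean [-0.074  0.297  0.004] J6 [-0.04] F [-1.1  0.5  5.7] w 0.0099 p [ 0.6516 -0.1589  0.2047]
```

>>> jog_arm(moves="0 0 0 0 0 0.1;0 0 0 0 0 0.1;0 0 0 0 0 0.1;0 0 0 0 0 0.1")

```text
t: 23.35
tool_pos: [0.6516, -0.1589, 0.2046]
tcp_rot: [0.907, 0.422, 0.0, 0.0]
contact_force: [-0.4, 0.1, 5.5]
width: 0.0102
```

```bash
python3 -c "
from h import *
feel(1)"
```

```text
t 23.35 th 0.8707 Tz [0.013] mean [-0.038  0.275  0.013] J6 [0.01] F [-0.4  0.1  5.5] w 0.0102 p [ 0.6516 -0.1589  0.2046]
```

>>> jog_arm(moves="0 0 0 0 0 0.1;0 0 0 0 0 0.1;0 0 0 0 0 0.1;0 0 0 0 0 0.1")

```text
t: 23.85
tool_pos: [0.6515, -0.1589, 0.2046]
tcp_rot: [0.927, 0.376, 0.0, 0.0]
contact_force: [-0.4, 0.4, 5.2]
width: 0.01
```

```bash
python3 -c "
from h import *
feel(1)"
```

```text
t 23.85 th 0.7707 Tz [-0.032] mean [-0.081  0.227 -0.032] J6 [0.01] F [-0.4  0.4  5.2] w 0.01 p [ 0.6515 -0.1589  0.2046]
```

>>> jog_arm(moves="0 0 0 0 0 0.1;0 0 0 0 0 0.1;0 0 0 0 0 0.1;0 0 0 0 0 0.1")

```text
t: 24.35
tool_pos: [0.6516, -0.1589, 0.2046]
tcp_rot: [0.944, 0.329, 0.0, 0.0]
contact_force: [-0.8, -0.4, 6.0]
width: 0.0095
```

```bash
python3 -c "
from h import *
feel(1)"
```

```text
t 24.35 th 0.6708 Tz [0.002] mean [-0.039  0.298  0.002] J6 [0.01] F [-0.8 -0.4  6. ] w 0.0095 p [ 0.6516 -0.1589  0.2046]
```

>>> jog_arm(moves="0 0 0 0 0 0.1;0 0 0 0 0 0.1;0 0 0 0 0 0.1;0 0 0 0 0 0.1")

```text
t: 24.85
tool_pos: [0.6516, -0.1589, 0.2047]
tcp_rot: [0.96, 0.281, 0.0, 0.0]
contact_force: [0.1, -0.3, 5.5]
width: 0.01
```

```bash
python3 -c "
from h import *
feel(1)"
```

```text
t 24.85 th 0.5707 Tz [0.049] mean [-0.132  0.29   0.049] J6 [0.01] F [ 0.1 -0.3  5.5] w 0.01 p [ 0.6516 -0.1589  0.2047]
```

>>> jog_arm(moves="0 0 0 0 0 0.1;0 0 0 0 0 0.1;0 0 0 0 0 0.1;0 0 0 0 0 0.1")

```text
t: 25.35
tool_pos: [0.6516, -0.1589, 0.2047]
tcp_rot: [0.972, 0.233, 0.0, 0.0]
contact_force: [-0.3, -0.2, 5.5]
width: 0.0097
```

```bash
python3 -c "
from h import *
feel(1)"
```

```text
t 25.35 th 0.4707 Tz [0.046] mean [-0.01   0.347  0.046] J6 [0.01] F [-0.3 -0.2  5.5] w 0.0097 p [ 0.6516 -0.1589  0.2047]
```

>>> jog_arm(moves="0 0 0 0 0 0.1;0 0 0 0 0 0.1;0 0 0 0 0 0.1;0 0 0 0 0 0.1")

```text
t: 25.85
tool_pos: [0.6516, -0.1589, 0.2047]
tcp_rot: [0.983, 0.184, 0.0, 0.0]
contact_force: [-1.1, -1.4, 5.1]
width: 0.0097
```

```bash
python3 -c "
from h import *
feel(1)"
```

```text
t 25.85 th 0.3707 Tz [0.01] mean [-0.065  0.28   0.01 ] J6 [0.01] F [-1.1 -1.4  5.1] w 0.0097 p [ 0.6516 -0.1589  0.2047]
```

>>> jog_arm(moves="0 0 0 0 0 0.1;0 0 0 0 0 0.1;0 0 0 0 0 0.1;0 0 0 0 0 0.1")

```text
t: 26.35
tool_pos: [0.6516, -0.1589, 0.2046]
tcp_rot: [0.991, 0.135, 0.0, 0.0]
contact_force: [-0.9, -0.0, 6.1]
width: 0.0099
```

```bash
python3 -c "
from h import *
feel(1)"
```

```text
t 26.35 th 0.2708 Tz [0.032] mean [-0.066  0.309  0.032] J6 [0.01] F [-0.9 -0.   6.1] w 0.0099 p [ 0.6516 -0.1589  0.2046]
```

>>> jog_arm(moves="0 0 0 0 0 0.1;0 0 0 0 0 0.1;0 0 0 0 0 0.1;0 0 0 0 0 0.1")

```text
t: 26.85
tool_pos: [0.6515, -0.1589, 0.2046]
tcp_rot: [0.996, 0.085, 0.0, 0.0]
contact_force: [-1.2, -0.5, 5.9]
width: 0.0101
```

```bash
python3 -c "
from h import *
feel(1)"
```

```text
t 26.85 th 0.1707 Tz [-0.009] mean [-0.013  0.268 -0.009] J6 [0.01] F [-1.2 -0.5  5.9] w 0.0101 p [ 0.6515 -0.1589  0.2046]
```

>>> jog_arm(moves="0 0 0 0 0 0.1;0 0 0 0 0 0.1;0 0 0 0 0 0.1;0 0 0 0 0 0.1")

```text
t: 27.35
tool_pos: [0.6516, -0.1589, 0.2046]
tcp_rot: [0.999, 0.035, 0.0, 0.0]
contact_force: [-0.4, 0.2, 5.0]
width: 0.0098
```

```bash
python3 -c "
from h import *
feel(1)"
```

```text
t 27.35 th 0.0708 Tz [0.014] mean [-0.041  0.246  0.014] J6 [0.01] F [-0.4  0.2  5. ] w 0.0098 p [ 0.6516 -0.1589  0.2046]
```

>>> jog_arm(moves="0 0 0 0 0 0.1;0 0 0 0 0 0.1;0 0 0 0 0 0.1;0 0 0 0 0 0.1")

```text
t: 27.85
tool_pos: [0.6516, -0.1589, 0.2047]
tcp_rot: [1.0, -0.015, 0.0, 0.0]
contact_force: [-1.1, 0.3, 4.6]
width: 0.0101
```

```bash
python3 -c "
from h import *
feel(1)"
```

```text
t 27.85 th -0.0293 Tz [-0.038] mean [-0.088  0.316 -0.038] J6 [0.01] F [-1.1  0.3  4.6] w 0.0101 p [ 0.6516 -0.1589  0.2047]
```

>>> jog_arm(moves="0 0 0 0 0 0.1;0 0 0 0 0 0.1;0 0 0 0 0 0.1;0 0 0 0 0 0.1")

```text
t: 28.35
tool_pos: [0.6516, -0.1589, 0.2047]
tcp_rot: [0.998, -0.065, 0.0, 0.0]
contact_force: [0.0, -0.8, 3.7]
width: 0.0104
```

```bash
python3 -c "
from h import *
feel(1)"
```

```text
t 28.35 th -0.1291 Tz [0.216] mean [-0.021  0.272  0.216] J6 [0.17] F [ 0.  -0.8  3.7] w 0.0104 p [ 0.6516 -0.1589  0.2047]
```

J6 reads 0.17 N m and nut_4 has bitten, so all four are snug. I'll release it and back off to a view pose, to check how far the nuts sprang back before the second round.

>>> jog_arm(moves="0 0 0 0 0 0;0 0 0 0 0 0;0 0 0 0 0 0;0 0 -0.05 0 0 0;0 0 -0.06 0 0 0", grip=0.5)

```text
t: 28.98
tool_pos: [0.6527, -0.1592, 0.2677]
tcp_rot: [0.998, -0.065, 0.002, 0.001]
contact_force: [0.2, 0.2, -0.5]
width: 0.0456
```

```bash
python3 -c "
from h import *
feel(1); print(to((.542,-.159,.374),1.0))"
```

```text
t 28.98 th -0.1301 Tz [0.015] mean [-0.069  0.147  0.015] J6 [0.] F [ 0.2  0.2 -0.5] w 0.0456 p [ 0.6527 -0.1592  0.2677]
(array([-0.1093,  0.0142, -0.1068]), array([ 0.0035, -0.0037, -1.1301]))
```

>>> jog_arm(moves="-0.02 0.003 -0.02 0 0 -0.18;-0.04 0.006 -0.04 0 0 -0.36;-0.06 0.009 -0.06 0 0 -0.54;-0.085 0.012 -0.085 0 0 -0.72;-0.109 0.014 -0.106 0 0 -0.9")

```text
t: 29.6
tool_pos: [0.5407, -0.1585, 0.3709]
tcp_rot: [0.926, 0.378, -0.0, -0.0]
contact_force: [0.5, 0.5, -0.8]
width: 0.0457
```

>>> jog_arm(moves="0 0 0 0 0 -0.18;0 0 0 0 0 -0.23;0 0 0 0 0 -0.23;0 0 0 0 0 -0.23")

```text
t: 30.1
tool_pos: [0.5415, -0.1585, 0.3701]
tcp_rot: [0.878, 0.479, -0.0, -0.0]
contact_force: [0.2, -0.2, -0.7]
width: 0.0455
```

```bash
python3 - <<'E'
from h import *; from fit import fit
s,C,o=wristcam()
K,D=s["camera_matrix"],s["dist_coeffs"]
rs=[d for d in nets.regions_of(s,"nut_1") if d["conf"]>.25]
im=s["pixels"].copy()
for i,x in {1:(.6391,-.0287),3:(.5217,-.1706),2:(.51,-.041),4:(.6513,-.1587)}.items():
    q=np.linalg.inv(C)@[*x,.21,1]; uv=cv2.projectPoints(q[:3],np.zeros(3),np.zeros(3),K,D)[0].ravel()
    b=[d["region"] for d in rs if np.hypot(*(np.argwhere(d["region"]).mean(0)[::-1]-uv))<30]
    if not b: print(i,"unseen",uv); continue
    f=fit(None,[(b[0],K,D,C)],x); print("nut",i,np.round(f.x,4),round(f.fun,3))
    cs,_=cv2.findContours(sil(f.x,K,D,C,.187),0,2); cv2.drawContours(im,cs,-1,(0,0,255),1)
cv2.imwrite("pics/v3.png",im)
feel(1); print(to((.6391,-.0287,.25),1.79))
E
```

```text
nut 1 [ 0.6391 -0.0266  1.7579] 0.142
nut 3 [ 0.5202 -0.1707 -1.2046] 0.246
nut 2 [ 0.5092 -0.0409  3.5482] 0.164
nut 4 [ 0.65   -0.1589  3.0144] 0.208
t 30.2 th 0.9989 Tz [0.001] mean [-0.105  0.092  0.001] J6 [0.03] F [-0.5  0.6 -0.5] w 0.0454 p [ 0.5416 -0.1585  0.3702]
(array([0.162 , 0.0118, 0.1202]), array([-3.000e-04, -0.000e+00, -7.911e-01]))
```

View pics/v3.png

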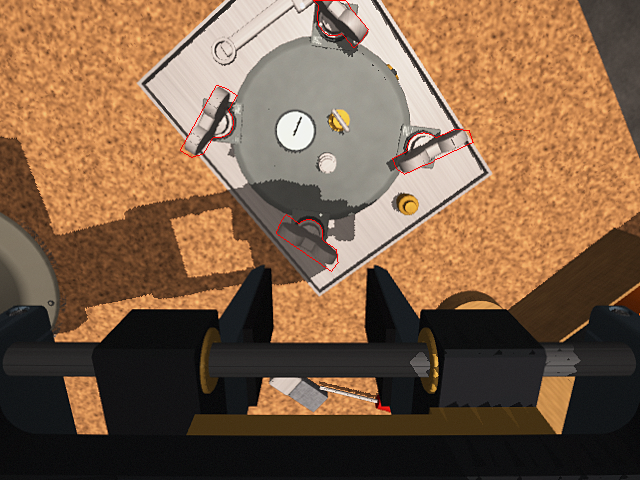

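The third view shows the fitted boxes on the blades at (208,121), (340,22), (430,152) and (308,243). The measured yaws are within 0.06 rad of where I let each nut go, so spring-back is small and all four are snug. For round two I'll give each nut 1.05 rad, in the order 1, 3, 2, 4.

>>> jog_arm(moves="0.032 0.002 0.02 0 0 -0.152;0.065 0.004 0.04 0 0 -0.304;0.097 0.007 0.07 0 0 -0.456;0.13 0.009 0.1 0 0 -0.608;0.162 0.012 0.12 0 0 -0.761")

```text
t: 30.82
tool_pos: [0.6394, -0.0277, 0.2488]
tcp_rot: [0.635, 0.772, -0.0, -0.001]
contact_force: [-0.4, 0.2, -0.6]
width: 0.0456
```

>>> jog_arm(moves="0 0 0.02 0 0 0;0 0 0.02 0 0 0;0 0 0.02 0 0 0")

```text
t: 31.2
tool_pos: [0.6394, -0.0291, 0.2313]
tcp_rot: [0.637, 0.771, 0.0, 0.0]
contact_force: [-0.3, -0.0, -0.4]
width: 0.0457
```

```bash
python3 -c "
from h import *
feel(1); print(to((.6393,-.0284,.2045),1.76))"
```

```text
t 31.2 th 1.7599 Tz [0.054] mean [-0.051  0.07   0.054] J6 [0.01] F [-0.3 -0.  -0.4] w 0.0457 p [ 0.6394 -0.0291  0.2313]
(array([ 0.0007, -0.    ,  0.0268]), array([ 0.0008,  0.0003, -0.0001]))
```

>>> jog_arm(moves="0.0005 0 0.0265 0 0 0;0.0005 0 0.0265 0 0 0")

```text
t: 31.45
tool_pos: [0.6384, -0.0285, 0.2035]
tcp_rot: [0.637, 0.771, -0.0, -0.001]
contact_force: [-0.0, 0.6, 0.7]
width: 0.0458
```

>>> jog_arm(moves="0 0 0 0 0 0;0 0 0 0 0 0;0 0 0 0 0 0;0 0 0 0 0 0", grip=0)

```text
t: 31.95
tool_pos: [0.6397, -0.0285, 0.2044]
tcp_rot: [0.637, 0.771, 0.0, 0.001]
contact_force: [2.3, -2.8, -0.6]
width: 0.0097
```

```bash
python3 -c "
from h import *
feel(1)"
```

```text
t 31.95 th 1.7608 Tz [0.182] mean [-0.433 -0.266  0.182] J6 [0.23] F [ 2.3 -2.8 -0.6] w 0.0097 p [ 0.6397 -0.0285  0.2044]
```

>>> jog_arm(moves="0 0 0 0 0 0.13;0 0 0 0 0 0.26;0 0 0 0 0 0.4;0 0 0 0 0 0.4;0 0 0 0 0 0.4")

```text
t: 32.58
tool_pos: [0.6399, -0.0284, 0.2044]
tcp_rot: [0.776, 0.631, 0.001, 0.001]
contact_force: [4.1, -1.5, 1.7]
width: 0.01
```

```bash
python3 -c "
from h import *
feel(1)"
```

```text
t 32.58 th 1.3649 Tz [0.496] mean [-0.385 -0.96   0.496] J6 [0.6] F [ 4.1 -1.5  1.7] w 0.01 p [ 0.6399 -0.0284  0.2044]
```

This agrees with the moment law, which gives 0.57 at 0.46 rad. I'll finish the 1.05 rad and then release.

>>> jog_arm(moves="0 0 0 0 0 0.16;0 0 0 0 0 0.32;0 0 0 0 0 0.48;0 0 0 0 0 0.65;0 0 0 0 0 0.65")

```text
t: 33.2
tool_pos: [0.6403, -0.0286, 0.2044]
tcp_rot: [0.937, 0.349, 0.001, 0.001]
contact_force: [8.2, -3.1, 0.4]
width: 0.0102
```

```bash
python3 -c "
from h import *
feel(2)"
```

```text
t 33.25 th 0.7143 Tz [0.553 0.532] mean [-0.658 -1.413  0.543] J6 [3.17 1.39] F [ 8.  -2.6  0.1] w 0.01 p [ 0.6403 -0.0286  0.2044]
```

>>> jog_arm(moves="0 0 0 0 0 0;0 0 0 0 0 0;0 0 0 0 0 0;0 0 -0.05 0 0 0;0 0 -0.05 0 0 0", grip=0.5)

```text
t: 33.88
tool_pos: [0.6406, -0.0284, 0.2574]
tcp_rot: [0.937, 0.348, 0.002, 0.001]
contact_force: [0.1, -0.1, -0.7]
width: 0.0455
```

```bash
python3 -c "
from h import *
feel(1); print(to((.522,-.1707,.25),1.932))"
```

```text
t 33.88 th 0.7118 Tz [-0.022] mean [-0.094  0.11  -0.022] J6 [0.04] F [ 0.1 -0.1 -0.7] w 0.0455 p [ 0.6406 -0.0284  0.2574]
(array([-0.1828,  0.0302,  0.0069]), array([ 5.8000e-03, -7.0000e-04, -1.2202e+00]))
```

>>> jog_arm(moves="-0.03 0.005 0 0 0 -0.18;-0.065 0.01 0 0 0 -0.36;-0.1 0.016 0 0 0 -0.54;-0.14 0.023 0 0 0 -0.72;-0.183 0.03 0.005 0 0 -0.9")

```text
t: 34.5
tool_pos: [0.519, -0.1711, 0.2486]
tcp_rot: [0.69, 0.724, -0.0, -0.0]
contact_force: [0.9, -0.2, -0.3]
width: 0.0456
```

>>> jog_arm(moves="0 0 0 0 0 -0.16;0 0 0.01 0 0 -0.32;0 0 0.022 0 0 -0.32;0 0 0.022 0 0 -0.32")

```text
t: 35.0
tool_pos: [0.5193, -0.1699, 0.2257]
tcp_rot: [0.57, 0.821, -0.0, -0.001]
contact_force: [-0.4, -0.3, 1.4]
width: 0.0455
```

```bash
python3 - <<'E'
from h import *; from fit import fit
feel(1); print(to((.522,-.1707,.2055),1.932))
s,C,o=wristcam(); K,D=s["camera_matrix"],s["dist_coeffs"]
x=(.6391,-.0287); q=np.linalg.inv(C)@[*x,.21,1]; uv=cv2.projectPoints(q[:3],np.zeros(3),np.zeros(3),K,D)[0].ravel(); print(uv)
b=[d["region"] for d in nets.regions_of(s,"nut_1") if np.hypot(*(np.argwhere(d["region"]).mean(0)[::-1]-uv))<40]
if b: f=fit(None,[(b[0],K,D,C)],x); print("nut 1",np.round(f.x,4),round(f.fun,3))
E
```

```text
t 35.0 th 1.9275 Tz [-0.059] mean [-0.069  0.013 -0.059] J6 [-0.2] F [-0.4 -0.3  1.4] w 0.0455 p [ 0.5193 -0.1699  0.2257]
(array([-0.0017,  0.0023,  0.0202]), array([-0.0017, -0.0017, -0.0045]))
[665.18578394 108.36020797]
```

>>> jog_arm(moves="-0.0017 0.002 0.02 0 0 -0.004;-0.0017 0.002 0.02 0 0 -0.004")

```text
t: 35.35
tool_pos: [0.5221, -0.171, 0.2063]
tcp_rot: [0.568, 0.823, -0.0, -0.001]
contact_force: [0.2, -0.9, 0.7]
width: 0.0457
```

>>> jog_arm(moves="0 0 0 0 0 0;0 0 0 0 0 0;0 0 0 0 0 0;0 0 0 0 0 0", grip=0)

```text
t: 35.85
tool_pos: [0.5223, -0.1713, 0.2072]
tcp_rot: [0.567, 0.823, -0.0, 0.0]
contact_force: [-1.6, -1.4, 3.9]
width: 0.0102
```

```bash
python3 -c "
from h import *
feel(1)"
```

```text
t 35.85 th 1.9348 Tz [0.228] mean [-0.42   0.14   0.228] J6 [0.28] F [-1.6 -1.4  3.9] w 0.0102 p [ 0.5223 -0.1713  0.2072]
```

>>> jog_arm(moves="0 0 0 0 0 0.13;0 0 0 0 0 0.26;0 0 0 0 0 0.4;0 0 0 0 0 0.4;0 0 0 0 0 0.4")

```text
t: 36.48
tool_pos: [0.5221, -0.1714, 0.2071]
tcp_rot: [0.718, 0.696, -0.0, -0.0]
contact_force: [-4.8, -1.9, 6.4]
width: 0.0099
```

```bash
python3 -c "
from h import *
feel(1)"
```

```text
t 36.48 th 1.5389 Tz [0.488] mean [-0.37   1.049  0.488] J6 [0.6] F [-4.8 -1.9  6.4] w 0.0099 p [ 0.5221 -0.1714  0.2071]
```

>>> jog_arm(moves="0 0 0 0 0 0.16;0 0 0 0 0 0.32;0 0 0 0 0 0.48;0 0 0 0 0 0.65;0 0 0 0 0 0.65")

```text
t: 37.1
tool_pos: [0.5216, -0.1712, 0.2071]
tcp_rot: [0.903, 0.429, -0.001, -0.0]
contact_force: [-7.5, -0.8, 7.8]
width: 0.0101
```

>>> jog_arm(moves="0 0 0 0 0 0;0 0 0 0 0 0")

```text
t: 37.35
tool_pos: [0.5216, -0.1712, 0.2071]
tcp_rot: [0.903, 0.43, -0.001, -0.0]
contact_force: [-7.2, -1.1, 8.8]
width: 0.0096
```

```bash
python3 -c "
from h import *
feel(1)"
```

```text
t 37.35 th 0.8891 Tz [0.601] mean [-0.251  1.668  0.601] J6 [0.56] F [-7.2 -1.1  8.8] w 0.0096 p [ 0.5216 -0.1712  0.2071]
```

>>> jog_arm(moves="0 0 0 0 0 0;0 0 0 0 0 0;0 0 0 0 0 0;0 0 -0.05 0 0 0;0 0 -0.05 0 0 0", grip=0.5)

```text
t: 37.98
tool_pos: [0.5243, -0.172, 0.2601]
tcp_rot: [0.904, 0.429, 0.002, 0.002]
contact_force: [0.3, -1.1, -0.5]
width: 0.0456
```

```bash
python3 -c "
from h import *
feel(1); print(to((.5102,-.0409,.25),.38))"
```

```text
t 37.98 th 0.8858 Tz [0.039] mean [-0.109  0.133  0.039] J6 [0.04] F [ 0.3 -1.1 -0.5] w 0.0456 p [ 0.5243 -0.172   0.2601]
(array([ 0.0926, -0.0939,  0.0097]), array([ 0.0053, -0.0031,  0.5058]))
```

The settled moment of 0.56 is a little below the 0.74 the law predicts. Before going on I'll check from above how far nuts 1 and 3 actually turned.

>>> jog_arm(moves="0.01 -0.012 -0.04 0 0 0.17;0.02 -0.024 -0.08 0 0 0.34;0.03 -0.036 -0.11 0 0 0.506;0.03 -0.036 -0.11 0 0 0.506")

```text
t: 38.48
tool_pos: [0.5144, -0.1247, 0.3687]
tcp_rot: [0.982, 0.188, 0.002, 0.001]
contact_force: [-0.5, -0.3, -1.1]
width: 0.0454
```

```bash
python3 - <<'E'
from h import *; from fit import fit
s,C,o=wristcam()
K,D=s["camera_matrix"],s["dist_coeffs"]
rs=[d for d in nets.regions_of(s,"nut_1") if d["conf"]>.25]
im=s["pixels"].copy()
for i,x in {1:(.6391,-.0287),3:(.5217,-.1706),2:(.51,-.041),4:(.6513,-.1587)}.items():
    q=np.linalg.inv(C)@[*x,.21,1]; uv=cv2.projectPoints(q[:3],np.zeros(3),np.zeros(3),K,D)[0].ravel()
    b=[d["region"] for d in rs if np.hypot(*(np.argwhere(d["region"]).mean(0)[::-1]-uv))<30]
    if not b: print(i,"unseen",uv); continue
    f=fit(None,[(b[0],K,D,C)],x); print("nut",i,np.round(f.x,4),round(f.x[2]%np.pi,3),round(f.fun,3))
    cs,_=cv2.findContours(sil(f.x,K,D,C,.187),0,2); cv2.drawContours(im,cs,-1,(0,0,255),1)
cv2.imwrite("pics/v4.png",im)
feel(1); print(to((.5102,-.0409,.25),.38))
E
```

```text
nut 1 [ 0.6391 -0.0289  0.9313] 0.931 0.125
nut 3 [ 0.5213 -0.1693  1.088 ] 1.088 0.177
nut 2 [ 0.5096 -0.0398  3.5038] 0.362 0.228
nut 4 [ 0.6491 -0.1585 -0.104 ] 3.038 0.184
t 38.58 th 0.3814 Tz [-0.022] mean [-0.139  0.104 -0.022] J6 [0.45] F [-0.3 -0.3  0.2] w 0.0455 p [ 0.5136 -0.1252  0.3662]
(array([ 0.0283, -0.0795,  0.1162]), array([-0.0002,  0.0003,  0.0014]))
```

View pics/v4.png

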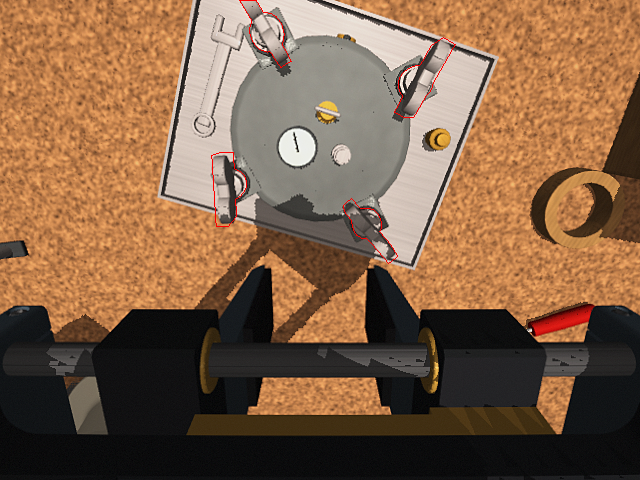

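The fourth view shows boxes on nuts 1 to 4 at (370,230), (225,190), (268,35) and (425,78). Nut_1 now stands at 0.93 rad and nut_3 at 1.09. They turned a net 0.83 and 0.84 rad after about 0.2 of spring, which puts their washers about 0.9 rad down, inside the window. Nut_2 is next.

>>> jog_arm(moves="0.01 -0.026 0.035 0 0 0;0.019 -0.053 0.075 0 0 0.01;0.028 -0.079 0.11 0 0 0.02;0.028 -0.079 0.134 0 0 0.02;0.028 -0.079 0.134 0 0 0.02")

```text
t: 39.2
tool_pos: [0.5089, -0.0413, 0.2306]
tcp_rot: [0.984, 0.179, -0.002, -0.001]
contact_force: [-0.7, 0.6, 0.4]
width: 0.0458
```

```bash
python3 -c "
from h import *
feel(1); print(to((.5102,-.0409,.206),.36))"
```

```text
t 39.2 th 0.3605 Tz [-0.012] mean [-0.148  0.182 -0.012] J6 [0.03] F [-0.7  0.6  0.4] w 0.0458 p [ 0.5089 -0.0413  0.2306]
(array([0.0015, 0.0001, 0.0246]), array([-0.0026,  0.0043,  0.0005]))
```

>>> jog_arm(moves="0.001 0 0.024 0 0 0;0.001 0 0.024 0 0 0")

```text
t: 39.45
tool_pos: [0.5108, -0.0415, 0.2084]
tcp_rot: [0.984, 0.179, -0.001, -0.0]
contact_force: [0.1, -0.1, 0.7]
width: 0.0456
```

>>> jog_arm(moves="0 0 0 0 0 0;0 0 0 0 0 0;0 0 0 0 0 0;0 0 0 0 0 0", grip=0)

```text
t: 39.95
tool_pos: [0.5115, -0.0407, 0.2093]
tcp_rot: [0.984, 0.178, 0.0, -0.0]
contact_force: [0.0, 8.1, 5.7]
width: 0.0101
```

```bash
python3 -c "
from h import *
feel(1)"
```

```text
t 39.95 th 0.3588 Tz [0.196] mean [1.443 0.237 0.196] J6 [0.19] F [0.  8.1 5.7] w 0.0101 p [ 0.5115 -0.0407  0.2093]
```

>>> jog_arm(moves="0 0 0 0 0 0.13;0 0 0 0 0 0.26;0 0 0 0 0 0.4;0 0 0 0 0 0.4;0 0 0 0 0 0.4")

```text
t: 40.58
tool_pos: [0.5116, -0.041, 0.2093]
tcp_rot: [1.0, -0.019, 0.0, -0.0]
contact_force: [-1.4, 2.7, 6.1]
width: 0.0099
```

```bash
python3 -c "
from h import *
feel(1)"
```

```text
t 40.58 th -0.037 Tz [0.508] mean [0.352 0.308 0.508] J6 [0.59] F [-1.4  2.7  6.1] w 0.0099 p [ 0.5116 -0.041   0.2093]
```

>>> jog_arm(moves="0 0 0 0 0 0.16;0 0 0 0 0 0.32;0 0 0 0 0 0.48;0 0 0 0 0 0.65;0 0 0 0 0 0.65")

```text
t: 41.2
tool_pos: [0.5113, -0.0415, 0.2093]
tcp_rot: [0.941, -0.338, 0.0, 0.0]
contact_force: [-2.1, -2.7, 6.1]
width: 0.0099
```

>>> jog_arm(moves="0 0 0 0 0 0;0 0 0 0 0 0")

```text
t: 41.45
tool_pos: [0.5113, -0.0415, 0.2093]
tcp_rot: [0.942, -0.337, 0.0, 0.0]
contact_force: [-1.7, -1.7, 6.6]
width: 0.0098
```

```bash
python3 -c "
from h import *
feel(1)"
```

```text
t 41.45 th -0.6868 Tz [0.523] mean [-0.499  0.714  0.523] J6 [0.55] F [-1.7 -1.7  6.6] w 0.0098 p [ 0.5113 -0.0415  0.2093]
```

>>> jog_arm(moves="0 0 0 0 0 0;0 0 0 0 0 0;0 0 0 0 0 0;0 0 -0.05 0 0 0;0 0 -0.05 0 0 0", grip=0.5)

```text
t: 42.08
tool_pos: [0.5131, -0.0414, 0.2618]
tcp_rot: [0.941, -0.338, 0.003, -0.0]
contact_force: [0.2, -0.2, -1.0]
width: 0.0456
```

```bash
python3 -c "
from h import *
feel(1); print(to((.6515,-.1589,.25),-.12))"
```

```text
t 42.08 th -0.6905 Tz [-0.001] mean [-0.002  0.125 -0.001] J6 [0.03] F [ 0.2 -0.2 -1. ] w 0.0456 p [ 0.5131 -0.0414  0.2618]
(array([0.1815, 0.0024, 0.0127]), array([-0.0012, -0.0054, -0.5705]))
```

>>> jog_arm(moves="0.036 0.0005 0 0 0 -0.114;0.072 0.001 0 0 0 -0.228;0.11 0.0015 0 0 0 -0.342;0.147 0.002 0 0 0 -0.456;0.1815 0.0025 0.008 0 0 -0.57")

```text
t: 42.7
tool_pos: [0.6506, -0.1597, 0.2505]
tcp_rot: [0.998, -0.058, 0.0, 0.0]
contact_force: [1.1, 0.6, 0.1]
width: 0.0458
```

>>> jog_arm(moves="0 0 0.025 0 0 0;0 0 0.025 0 0 0;0 0 0.025 0 0 0")

```text
t: 43.08
tool_pos: [0.6496, -0.1586, 0.2265]
tcp_rot: [0.998, -0.06, 0.0, 0.0]
contact_force: [-0.3, -1.3, 0.9]
width: 0.0457
```

```bash
python3 -c "
from h import *
feel(1); print(to((.6515,-.1589,.2045),-.12))"
```

```text
t 43.08 th -0.1209 Tz [-0.019] mean [-0.019  0.129 -0.019] J6 [-0.01] F [-0.3 -1.3  0.9] w 0.0457 p [ 0.6496 -0.1586  0.2265]
(array([0.0019, 0.0001, 0.022 ]), array([ 0.    , -0.0003, -0.0009]))
```

>>> jog_arm(moves="0.001 0 0.022 0 0 0;0.001 0 0.022 0 0 0")

```text
t: 43.32
tool_pos: [0.65, -0.1584, 0.2038]
tcp_rot: [0.998, -0.06, -0.001, -0.0]
contact_force: [-0.5, -0.5, -0.0]
width: 0.0459
```

>>> jog_arm(moves="0 0 0 0 0 0;0 0 0 0 0 0;0 0 0 0 0 0;0 0 0 0 0 0", grip=0)

```text
t: 43.82
tool_pos: [0.6508, -0.1589, 0.2042]
tcp_rot: [0.998, -0.061, 0.0, -0.0]
contact_force: [0.9, 0.8, 1.6]
width: 0.0098
```

```bash
python3 -c "
from h import *
feel(1)"
```

```text
t 43.83 th -0.1211 Tz [0.124] mean [ 0.247 -0.105  0.124] J6 [0.17] F [0.9 0.8 1.6] w 0.0098 p [ 0.6508 -0.1589  0.2042]
```

>>> jog_arm(moves="0 0 0 0 0 0.13;0 0 0 0 0 0.26;0 0 0 0 0 0.4;0 0 0 0 0 0.4;0 0 0 0 0 0.4")

```text
t: 44.45
tool_pos: [0.6509, -0.1587, 0.2042]
tcp_rot: [0.967, -0.256, 0.0, -0.0]
contact_force: [1.1, 4.5, 4.7]
width: 0.0095
```

```bash
python3 -c "
from h import *
feel(1)"
```

```text
t 44.45 th -0.5177 Tz [0.442] mean [ 0.701 -0.15   0.442] J6 [0.61] F [1.1 4.5 4.7] w 0.0095 p [ 0.6509 -0.1587  0.2042]
```

>>> jog_arm(moves="0 0 0 0 0 0.16;0 0 0 0 0 0.32;0 0 0 0 0 0.48;0 0 0 0 0 0.65;0 0 0 0 0 0.65")

```text
t: 45.08
tool_pos: [0.6511, -0.1584, 0.2042]
tcp_rot: [0.833, -0.553, 0.0, -0.001]
contact_force: [2.6, 4.4, 3.5]
width: 0.0095
```

>>> jog_arm(moves="0 0 0 0 0 0;0 0 0 0 0 0")

```text
t: 45.32
tool_pos: [0.6511, -0.1585, 0.2042]
tcp_rot: [0.834, -0.551, 0.0, -0.0]
contact_force: [3.4, 4.3, 3.8]
width: 0.0097
```

```bash
python3 -c "
from h import *
feel(1)"
```

```text
t 45.33 th -1.1682 Tz [0.544] mean [ 1.093 -0.406  0.544] J6 [0.55] F [3.4 4.3 3.8] w 0.0097 p [ 0.6511 -0.1585  0.2042]
```

>>> jog_arm(moves="0 0 0 0 0 0;0 0 0 0 0 0;0 0 0 0 0 0;0 0 -0.05 0 0 0;0 0 -0.06 0 0 0", grip=0.5)

```text
t: 45.95
tool_pos: [0.6517, -0.1595, 0.2671]
tcp_rot: [0.833, -0.553, 0.002, -0.0]
contact_force: [-0.1, -0.8, -0.6]
width: 0.046
```

>>> jog_arm(moves="-0.04 0.01 -0.03 0 0 0;-0.08 0.02 -0.06 0 0 0;-0.12 0.032 -0.09 0 0 0;-0.15 0.042 -0.11 0 0 0;-0.15 0.042 -0.11 0 0 0")

```text
t: 46.58
tool_pos: [0.553, -0.036, 0.3755]
tcp_rot: [0.834, -0.552, 0.001, -0.001]
contact_force: [0.2, -0.3, -0.6]
width: 0.0456
```

```bash
python3 - <<'E'
from h import *; from fit import fit
s,C,o=wristcam()
K,D=s["camera_matrix"],s["dist_coeffs"]
rs=[d for d in nets.regions_of(s,"nut_1") if d["conf"]>.25]
im=s["pixels"].copy()
for i,x in {1:(.6391,-.0287),3:(.5217,-.1706),2:(.51,-.041),4:(.6505,-.1587)}.items():
    q=np.linalg.inv(C)@[*x,.21,1]; uv=cv2.projectPoints(q[:3],np.zeros(3),np.zeros(3),K,D)[0].ravel()
    b=[d["region"] for d in rs if np.hypot(*(np.argwhere(d["region"]).mean(0)[::-1]-uv))<30]
    if not b: print(i,"unseen",uv); continue
    f=fit(None,[(b[0],K,D,C)],x); print("nut",i,np.round(f.x,4),round(f.x[2]%np.pi,3),round(f.fun,3))
    cs,_=cv2.findContours(sil(f.x,K,D,C,.187),0,2); cv2.drawContours(im,cs,-1,(0,0,255),1)
cv2.imwrite("pics/v5.png",im)
feel(1)
E
```

```text
nut 1 [ 0.6376 -0.0316  0.9474] 0.947 0.198
nut 3 [ 0.5214 -0.1687  1.1067] 1.107 0.167
nut 2 [ 0.5102 -0.041   2.6467] 2.647 0.24
nut 4 [ 0.6513 -0.16    2.217 ] 2.217 0.169
t 46.67 th -1.1708 Tz [0.039] mean [-0.038  0.131  0.039] J6 [0.07] F [ 0.2 -0.1 -0.2] w 0.0456 p [ 0.5536 -0.0373  0.3734]
```

View pics/v5.png

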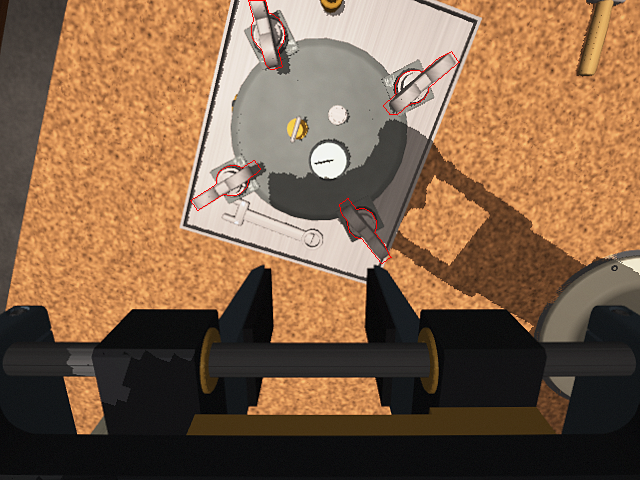

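```bash
python3 -c "
from h import *
print(order.job_done())"
```

```text
the job is handed in; nothing more can be done
None
```

All four wing nuts are tightened and I handed the job in at about 47 s of the 72 s limit. `order.job_done()` gives no verdict, so the results below are my own measurements.

**Round 1, snug (order 1, 3, 2, 4):** I turned each nut in 0.1 rad steps (one 0.04 rad step at nut_1) until the moment rose. I stopped at 0.22, 0.26, 0.21 and 0.17 N m, which is about 0.05 to 0.09 rad past the bite. A wrist picture afterwards showed no nut had sprung back by more than about 0.06 rad.

**Round 2, tight (order 1, 3, 2, 4):** I turned each nut a further 1.05 rad at the tool. The last picture shows net turns after spring-back of about 0.81, 0.83, 0.86 and 0.80 rad for nuts 1, 3, 2 and 4. Adding the snug turn, each washer is down about 0.85 to 0.95 rad, against the allowed 0.45 to 1.6.

**Other checks:**
- **Robot clear of everything:** at hand-in the gripper was open and raised, with the wrist force near zero.
- **Forces:** wrist force readings stayed around 12 N or less. I did not measure contact force on the lid or pot directly.
- **Other things on the bench:** I made no contact with them and none looked moved in the pictures, but I did not measure each one.

**Disagreement:** at the full 1.05 rad the held moment read about 0.55 N m, where the stated law predicts about 0.74. The turn angles seen by camera confirm the nuts did turn, so I went by those.

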